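# Weigh two look-alike dive watches and clamp the heavier one in the case holder

### The arm

A 6-joint arm with a two-finger parallel gripper is mounted at the origin on the work surface. World frame = base frame: x ahead of the robot, y to its left, z up, the work surface at z = 0. Lengths are in m, angles in degrees, forces in N, time in s.
With the tool pointing down it reaches from about 0.3 to 1 m from the base axis. Payload 5.1 kg.
Tool frame: the origin (TCP) lies between the finger pads; the fingertips stand 17 mm ahead of it and the grasp point (between the pads) lies 2 mm behind it (arm.nose_length is the distance from the TCP to the fingertips, in m); z points along the fingers, y is the direction in which the jaws open and shut (so a half turn about z gives the same grasp; the last joint's range is limited). The gripper opens to 95 mm and grips with 3 to 60 N. Pads are 20 mm wide; open, the fingers measure 119 mm over their backs; the gripper's body (75 mm by 180 mm) begins 59 mm behind the grasp point.
Start: joints at [65.397, 7.093, 94.555, -0, 78.352, -4.733], TCP at [0.221, 0.611, 0.232] pointing down, gripper open.
Joint ranges: [-149.61, 149.61], [-58.7, 133.49], [1.44, 155.28], [-77.14, 257.14], [18.33, 153.61], [-166.67, 166.67]. Speed limits (degrees/s): [147.25, 147.25, 180, 180, 180, 180].

### API

Orientations are given as a 3x3 rotation matrix whose columns are the frame's x, y, z axes.
In Python, from station import arm gives the robot as it stands. The module is installed in compiled form; this text tells all that it offers.
- The arm moves only by the tool servo_tool, never from a script. Its argument "motion" is text: rows parted by semicolons, each of 7 numbers parted by spaces: the finger opening in cm, from 0 to 9.51, then the shift along the world's x, y, z in cm, then the turn, a rotation vector about the world's x, y, z in rad. In form: grip dx dy dz wx wy wz; .... A call has 1 to 20 rows; each row is the pose to reach, as a shift and turn from the pose commanded when the call began; what a row does not reach only later rows make up. A row lasts 1/12 s, in which the tool goes at most 41.7 mm and 7.16 degrees, less where a joint would pass 70% of its speed; a pose out of reach is approached as far as the arm can. A call with a gripper value outside its range is refused whole. The fingers move at their own pace and stop on an object; "squeeze" is the grip in N (left out, the last holds). Time passes only in rows, so rows that repeat a pose let the fingers close. It gives the time, the measured TCP pose, the force and the opening at its end, in the units of the state.
- arm.sense(): the state, without advancing time (a new reading comes with each control period).
- arm.read_camera(name): name is "side" or "top"; returns the picture (480x640x3 uint8, blue, green, red); there is no depth.
- arm.calibration(name): a dict with "mtx" (3x3 intrinsics, pixels), "R" (3x3) and "t" (3): a world point X has camera coordinates R X + t. Camera axes: x right, y down, z forward; pixel columns grow to the right and rows downward; lengths in m; the calibration is good to about 2 mm. A picture is of the moment at which its call begins. calibration takes no time and is no camera call.
- arm.sign_off(): hands the job in, once; it reports no verdict.
The state is a dict: "time": time; "qpos": joint angles; "joint_vel": joint speeds; "effort": joint torques, N m; "ee_pos": TCP position; "tool_rot": TCP orientation; "ft_force": force on the tool from outside, world axes, zero at the start; "moment": the same for the moment, N m; "finger_gap": finger opening in m.
Only numpy, scipy, OpenCV 4.12 (cv2) and the standard library are available. Lean on these libraries where they do the work, as an engineer would, in place of code of your own. Each camera call takes 0.05 s, during which the arm holds its last target.

### The job

The two grey dive watches on the tray look the same, but one is steel and one is titanium: lay one on each pan of the balance, gently, let it come to rest and see which is heavier. Take the heavier one, lay it face up in the case holder with its crown in line with the jaws (in the notch of one or the other), and push the sliding jaw up by its tab until it holds the watch firmly against the back stop, with a clamping force of about 8 newtons and never enough to mark the case. Leave the lighter watch on its pan and everything else on the bench undisturbed.

Things in the scene. Friction and masses are not known exactly. Their poses are not given: they have to be found in the camera images.
- watch_1: Grey dive watch head without strap, face up; round case and bezel 42 mm across, 15 mm thick. Origin: centre of its underside, z up through the dial, +x to the crown, +y to 12 o'clock. Crown 6 mm thick, sticks out to 25.5 mm on +x, 1.5 to 7.5 mm up. Lugs reach 24.5 mm along +y and -y, at most 5 mm up. The plain bezel, 8 to 15 mm up, can be gripped all round, best with fingers closing along y.
- watch_2: The other watch head, same look, shape and frame as watch_1. One of the two weighs about 65 to 75 g (titanium), the other 105 to 125 g (steel); which is which changes from start to start.
- tray: Flat dark green service mat, 200 x 130 x 8 mm, fixed; origin at the centre of its underside. Both watches start on it.
- balance: Equal-arm balance, fixed on the bench: white base 110 x 300 x 26 mm, origin at the centre of its underside, beam along its y axis. Pillar with an index scale in the middle, 112 mm high. The pans are 240 mm apart.
- pan_a: Steel pan on the balance's +y end: flat disc 110 mm wide with a 2.5 mm high lip, always level. Origin on its pivot, straight below the disc's centre; the disc's upper face lies 28 mm above this origin (78 mm above the bench when the beam is level). It rises or sinks 12 mm from level; 10 g of difference drives it to its stop. A load of more than 15 N harms the balance.
- pan_b: The same pan on the balance's -y end.
- beam (a joint): Tilt of the balance beam (rad): 0 level, positive when pan_a is lower, negative when pan_b is lower; stops at +0.10 and -0.10. Well damped, settles in about half a second.
- holder: Grey polymer case holder, fixed: block 84 mm wide, 16 mm high, from x = -90 to +66 mm of the origin (on its underside, below the nest). Jaws close along its x axis: the sliding jaw comes from -x, a back stop stands on +x. Both have V faces 12 mm high above the block, with a 16 mm wide notch in the middle for the crown. Guide strips 5 mm high along y = +37 and -37 mm.
- nest (a point): Dark disc on the block's upper face on which to lay the watch (16 mm above the holder's origin, same axes); a watch centred here always has room. The back stop is screw-set and its place is not measured: a watch pushed home against it is centred anywhere from 6 to 16 mm from here along +x.
- jaw: Sliding jaw, axes as the holder; it slides to +x (closing), up to 50 mm, against about 6 N of friction, and stays where left. Origin on the block's upper face, mid-front of its carriage (18 x 60 x 15 mm). Ahead of it a V pad on springs (9 N/mm, 4 mm of give) first touches a case centred 44 mm ahead of the origin. Force on the watch = push less friction; over 18 N marks the case.
- jaw_tab (a point): Centre of the rear (-x) face of the jaw's upright tab, where to push towards +x, 40 mm above the block's upper face (same axes as the jaw). The tab is 10 mm thick in x, 34 mm wide in y, its top 12 mm above this point; free behind and below it down to 15 mm above the block.
- crown_tool: Chrome crown tube tool, a bystander lying on the bench, 105 mm long, 15 mm thick.
- test_cup: Steel cup of a pressure tester, a bystander, 64 mm wide, 48 mm high; origin under its centre.
- spare_bezel: Black bezel ring, a bystander, 41 mm wide, 5 mm high.
- screwdriver: Small grey screwdriver, a bystander, 115 mm long.
- dust_pot: Clear parts pot with a knob, a bystander, 56 mm wide, 38 mm high.
- loupe: Black eye loupe, a bystander, 40 mm wide, 30 mm high.
- tweezers: Steel tweezers, a bystander, 126 mm long, 7 mm high.

How it is judged:
By the outcome, as a careful person would: the job done as asked, in the order asked, and still so for the second after the job is handed in, with the robot touching nothing.
It also fails if it takes over 72 s, if anything falls off the work surface, if the arm or the gripper's body presses on something with over 40 N, if the wrist force passes 120 N, or if a joint passes its speed limit or range.

## Working session

There is one attempt and no reset: what is moved stays moved. The work goes in short steps, Python scripts to look and compute and a tool call to move; the robot and the scene stay as the last step left them, time stands still between calls to the robot, and variables do not carry over. Pictures are saved under pics/ and viewed, and the job is handed in when it is done.

Besides the shell and the picture viewer there is one more tool, called after "Call:" in YAML: its name, and indented under it one key for each argument. servo_tool: Moves the arm, as the interface text tells. Its arguments: {"type":"object","properties":{"motion":{"type":"string"},"squeeze":{"type":"number"}},"required":["motion"]}

```bash
mkdir -p pics; ls
python3 - <<'E'
from station import arm
import cv2,numpy as np
np.set_printoptions(precision=5,suppress=True)
for n in ("top","side"):
    cv2.imwrite(f"pics/{n}0.png",arm.read_camera(n)); c=arm.calibration(n); print(n,c)
print(arm.sense()); print(arm.nose_length)
E
```

```text
pics
top {'mtx': array([[603.71194,   0.     , 332.19787],
       [  0.     , 603.71194, 240.76743],
       [  0.     ,   0.     ,   1.     ]]), 'R': array([[-0.01497, -0.99969,  0.01968],
       [-0.99587,  0.01315, -0.08983],
       [ 0.08954, -0.02094, -0.99576]]), 't': array([-0.00386,  0.57155,  1.23484])}
side {'mtx': array([[582.91414,   0.     , 316.26469],
       [  0.     , 582.91414, 237.22415],
       [  0.     ,   0.     ,   1.     ]]), 'R': array([[-0.87626, -0.48176,  0.00871],
       [-0.35817,  0.63917, -0.68057],
       [ 0.3223 , -0.59948, -0.73263]]), 't': array([0.50077, 0.23652, 1.03707])}
{'time': 0.1, 'qpos': array([65.39656,  7.13   , 94.62464,  0.00082, 78.35175, -4.73394]), 'joint_vel': array([ 0.03392, -0.08903, -0.16694, -0.02671, -0.02374,  0.05873]), 'effort': array([  0.00065, -41.88783, -36.10976,   0.0777 ,   0.04614,  -0.00007]), 'ee_pos': array([0.22073, 0.6108 , 0.23052]), 'tool_rot': array([[-0.94047,  0.33988, -0.00079],
       [ 0.33988,  0.94047, -0.00168],
       [ 0.00017, -0.00185, -1.     ]]), 'ft_force': array([-0.32647, -0.55497,  0.40652]), 'moment': array([-0.03375,  0.00884, -0.02049]), 'finger_gap': 0.09517527603692727}
0.017
```

View pics/top0.png

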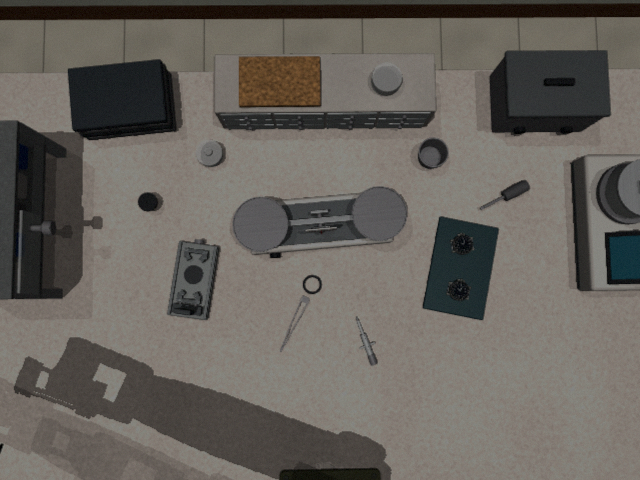

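View pics/side0.png

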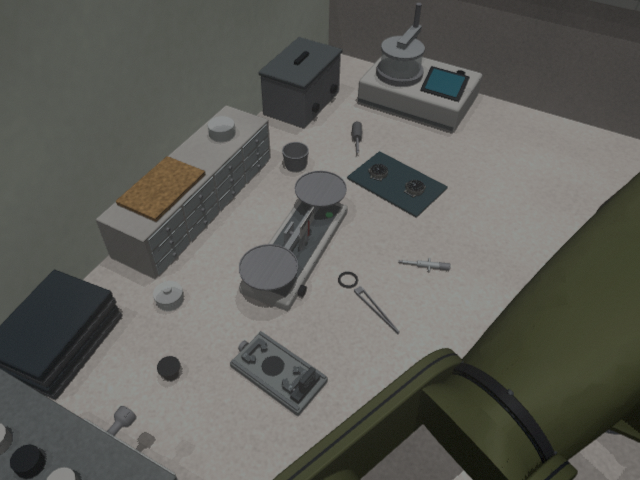

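```bash
cat > h.py <<'E'
import cv2,numpy as np
from station import arm
np.set_printoptions(precision=4,suppress=True)
def px2w(n,u,v,z):
    c=arm.calibration(n);R,t=c["R"],np.array(c["t"]);d=R.T@np.linalg.inv(c["mtx"])@np.array([u,v,1.]);o=-R.T@t
    return o+d*(z-o[2])/d[2]
def w2px(n,X):
    c=arm.calibration(n);p=c["mtx"]@(c["R"]@np.array(X,float)+c["t"]);return p[:2]/p[2]
def crop(img,u0,v0,u1,v1,s,fn):
    cv2.imwrite(fn,cv2.resize(img[v0:v1,u0:u1],None,fx=s,fy=s,interpolation=cv2.INTER_CUBIC))
E
python3 - <<'E'
from h import *
i=cv2.imread("pics/top0.png")
b=cv2.convertScaleAbs(i,alpha=2.0)
crop(b,415,210,505,325,5,"pics/c_w.png"); crop(b,160,230,225,325,6,"pics/c_h.png"); crop(b,225,180,415,265,4,"pics/c_b.png")
E
```

```text
(no output)
```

View pics/c_w.png

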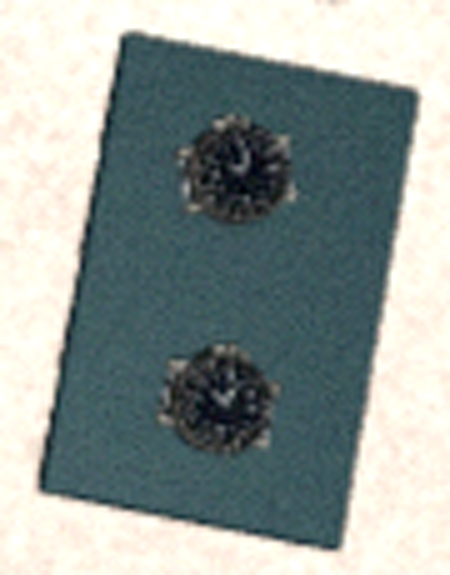

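View pics/c_h.png

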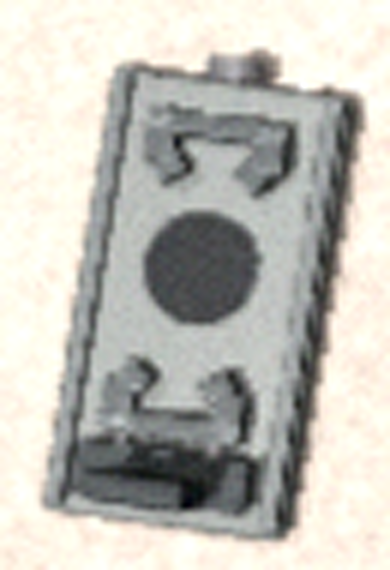

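View pics/c_b.png

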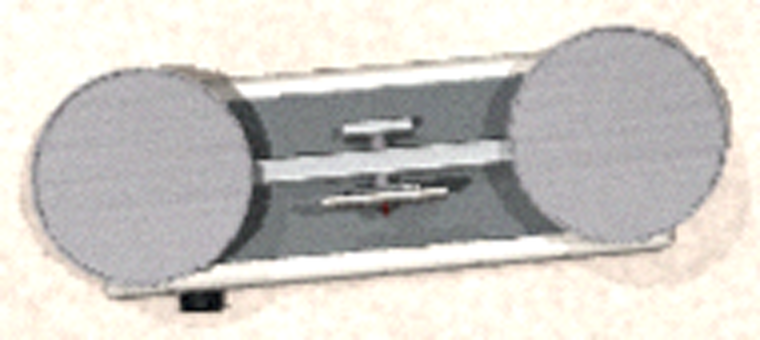

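Run:
```python
from h import *
i=cv2.imread("pics/top0.png"); s=cv2.imread("pics/side0.png")
b=cv2.convertScaleAbs(i,alpha=2.6); bs=cv2.convertScaleAbs(s,alpha=2.6)
w1=cv2.resize(b[227:262,440:485],None,fx=8,fy=8,interpolation=cv2.INTER_CUBIC)
w2=cv2.resize(b[272:307,435:480],None,fx=8,fy=8,interpolation=cv2.INTER_CUBIC)
s1=cv2.resize(bs[155:190,355:400],None,fx=8,fy=8,interpolation=cv2.INTER_CUBIC)
s2=cv2.resize(bs[170:205,392:437],None,fx=8,fy=8,interpolation=cv2.INTER_CUBIC)
cv2.imwrite("pics/w4.png",np.vstack([np.hstack([w1,w2]),np.hstack([s1,s2])]))
crop(bs,220,325,340,420,6,"pics/s_h.png")
```

```text
(no output)
```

View pics/w4.png

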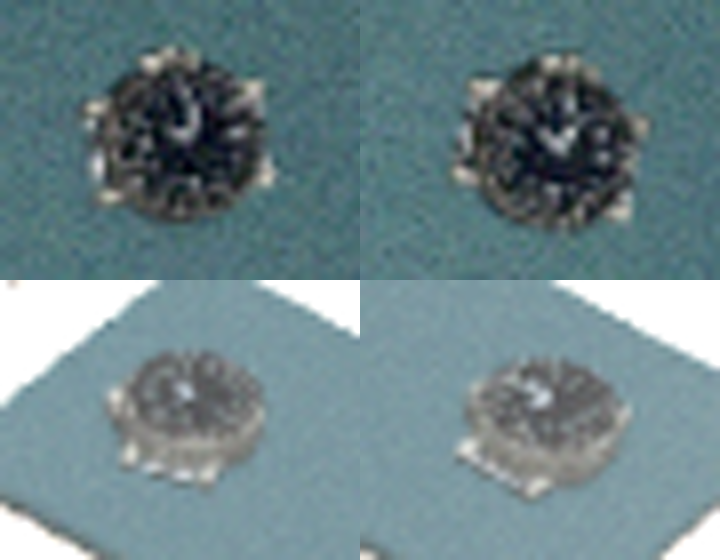

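View pics/s_h.png

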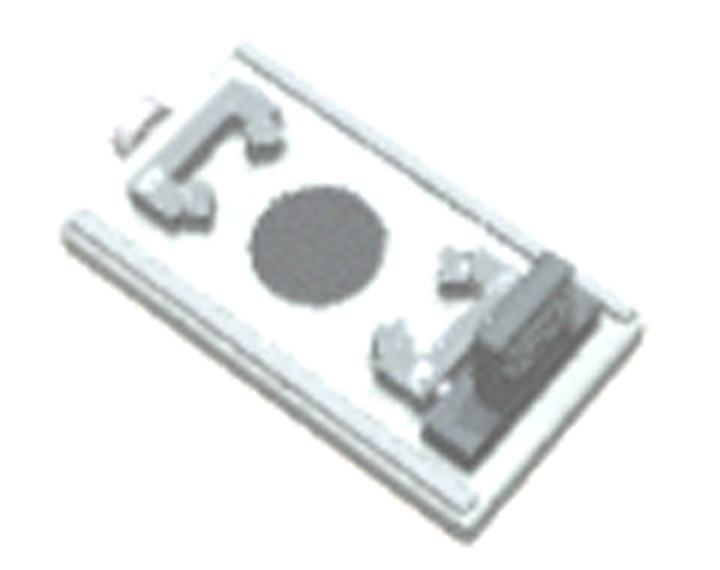

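Run:
```python
from h import *
def T(x,y): # zoom->px for w1,w2
    return (440+(x+.5)/8-.5,227+(y+.5)/8-.5) if x<360 else (435+(x-360+.5)/8-.5,272+(y+.5)/8-.5)
for L in ([(97,105),(105,195),(255,88),(268,180),(172,55)],[(485,90),(462,172),(642,125),(620,212),(565,62)]):
    P=np.array([px2w("top",*T(*p),.008+.0035) for p in L])
    l=P[:2].mean(0);r=P[2:4].mean(0);c=(l+r)/2
    a=np.degrees(np.arctan2(*(l-r)[[1,0]]))-90; d=P[4]-c
    print("ctr",c,"yaw",a,"crown yaw",np.degrees(np.arctan2(d[1],d[0])),np.linalg.norm(d))
# bezel
for n,C in (("top",[(463.0,243.9),(458.3,290)]),("side",[(355+190/8,155+112/8-0),(392+(545-360)/8,170+(405-280)/8)])):
    for c in C: print(n,c,px2w(n,*c,.023))
# dark-ring segmentation in top
i=cv2.imread("pics/top0.png").astype(int)
for (u0,v0) in ((440,227),(435,272)):
    g=i[v0:v0+35,u0:u0+45]; m=((g[:,:,0]-g[:,:,2])<12).astype(np.uint8)|(g.sum(2)<75).astype(np.uint8)
    m=cv2.morphologyEx(m,cv2.MORPH_CLOSE,np.ones((5,5))); m=cv2.morphologyEx(m,cv2.MORPH_OPEN,cv2.getStructuringElement(cv2.MORPH_ELLIPSE,(13,13)))
    M=cv2.moments(m,True); print("seg",u0+M['m10']/M['m00'],v0+M['m01']/M['m00'],M['m00'],px2w("top",u0+M['m10']/M['m00'],v0+M['m01']/M['m00'],.023))
# tray corners
```

```text
ctr [ 0.5616 -0.2877  0.0115] yaw 4.913386316231964 crown yaw 4.13933415999491 0.023243993472220347
ctr [ 0.4646 -0.2767  0.0115] yaw -14.199736939442829 crown yaw -10.2427359712215 0.023354795593441138
top (463.0, 243.9) [ 0.5615 -0.2867  0.023 ]
top (458.3, 290) [ 0.4651 -0.2735  0.023 ]
side (378.75, 169.0) [ 0.5596 -0.2829  0.023 ]
side (415.125, 185.625) [ 0.4628 -0.2706  0.023 ]
seg 461.8992248062016 244.11369509043928 387.0 [ 0.561  -0.2843  0.023 ]
seg 458.16915422885575 289.71890547263683 402.0 [ 0.4657 -0.2732  0.023 ]
```

Run:
```python
from h import *
i=cv2.imread("pics/top0.png")
def fitmask(m,name):
    n,l,st,ce=cv2.connectedComponentsWithStats(m); 
    k=1+np.argmax(st[1:,4]); mm=(l==k).astype(np.uint8); cs,_=cv2.findContours(mm,cv2.RETR_EXTERNAL,cv2.CHAIN_APPROX_NONE); c=max(cs,key=cv2.contourArea); print(name,ce[k],st[k,4],cv2.fitEllipse(c)); return ce[k]
# nest
h=cv2.cvtColor(i,cv2.COLOR_BGR2GRAY); print(h[262:290,180:208:2])
print(i[200:222:5,255],i[222,300],i[190,380])
```

```text
[[ 93  96  94  94  96  90  97  97  97  96  93  51  74  95]
 [ 93  93  96  96  95  94  97  97  94  94  98  84  86  97]
 [ 93  91  97  93  96  97  95  96  95  95  95  98  95  94]
 [ 94  94  97  95  93  72  59  58  72  96  98  97  90  98]
 [ 97  97  96  93  66  44  38  35  43  68  96  98  97  97]
 [ 94  99  95  87  47  36  34  36  40  40  72  98  97  98]
 [ 97  95  92  66  38  39  36  33  38  38  48 100  99  99]
 [ 94  95  95  43  35  40  39  37  39  37  36  76  96  97]
 [ 94  92  88  36  35  33  37  36  38  39  37  64  94  93]
 [ 94  97  72  32  35  38  35  37  39  40  35  61  97 101]
 [ 94  95  52  38  36  38  36  35  40  39  43  47  95  99]
 [ 94  97  43  35  37  37  38  40  37  34  38  40  96  98]
 [ 96  92  46  39  35  37  39  36  39  38  37  53  98  95]
 [ 96  95  46  34  36  38  39  37  39  37  36  49  95 100]
 [ 93  95  50  37  42  35  35  37  36  39  38  54  98  99]
 [ 97  97  59  35  35  40  35  35  38  35  38  69  97  99]
 [ 96  93  76  39  34  38  38  38  38  39  38  80  96  98]
 [ 97  97  86  37  36  41  34  38  40  39  41  97  99  99]
 [ 96  97  92  43  38  38  39  35  37  39  49 101  98  97]
 [ 94  97  96  77  36  43  35  34  41  33  80 100  95  98]
 [ 96  97  97  93  55  37  38  38  35  66  93  98  96  98]
 [ 96  97  95  95  84  44  38  39  64  91  99  99  94  98]
 [ 94  95  97  92  97  88  86  87  88  95  99 102  99  99]
 [ 97  98  97  94  94  97  96  97 101  98 100 101  97  98]
 [ 96  95  95  96  97 100 100  95 100  93  97  98  99 100]
 [ 96  94  93  96  96  98  95  97  99  94  97  98 100  99]
 [ 93  98  94  97  98  94  97  94  96 100  98 100 101  96]
 [ 92  66  76  94  97 100  98  96  95  98  97 100 102  93]]
[[87 87 87]
 [84 83 81]
 [89 89 89]
 [87 88 87]
 [91 88 92]] [108 105 104] [88 87 89]
```

Run:
```python
from h import *
I={n:cv2.imread(f"pics/{n}0.png") for n in ("top","side")}
def comp(m,seed):
    n,l,st,ce=cv2.connectedComponentsWithStats(m.astype(np.uint8)); k=l[seed[1],seed[0]]; mm=(l==k).astype(np.uint8)
    c=max(cv2.findContours(mm,cv2.RETR_EXTERNAL,cv2.CHAIN_APPROX_NONE)[0],key=cv2.contourArea); return ce[k],st[k],c
g={n:cv2.cvtColor(I[n],cv2.COLOR_BGR2GRAY) for n in I}
ce,st,c=comp(g["top"]<65,(193,275)); print("nest top",ce,st,px2w("top",*ce,.016))
print(g["side"][366,262:300:2], g["side"][350:385:2,274])
for th in (60,70):
    ce,st,c=comp(g["side"]<th,(274,366)); print("nest side",ce,st,px2w("side",*ce,.016))
# pans: edges in gray; print profile
print(g["top"][223,225:300]); print(g["top"][212,345:415])
```

```text
nest top [193.0458 274.1549] [184 265  19  19 284] [0.5063 0.279  0.016 ]
[ 51  52  53  52  54  52  52  52  51  50  51  85 102 102 102 101  82  97
  94] [103 102 101  56  53  53  52  52  52  52  52  51  50  88 103 103 104 104]
nest side [272.3684 365.5325] [262 356  22  20 323] [0.5048 0.281  0.016 ]
nest side [272.4207 365.5043] [262 356  22  20 347] [0.5047 0.2809 0.016 ]
[128 131 129 125 125 112 112 103  75  83  91  92  93  93  92  87  92  91
  94  90  91  92  92  93  87  90  92  92  91  86  89  91  88  87  88  90
  90  88  89  87  89  90  89  89  92  90  87  88  91  88  85  88  94  89
  90  90  91  93  88  88  89  92  74  52  51  67 101 107 109 107 111 109
 109 108 112]
[ 63  52  50  48  51  47  60  78  92  90  94  94  90  92  89  88  93  90
  92  87  92  90  87  86  91  89  89  86  91  91  89  87  83  88  92  82
  84  88  84  86  87  84  88  87  88  86  87  90  86  86  86  86  88  85
  87  91  85  89  86  88  82  67  87 120 129 127 127 126 127 126]
```

Run:
```python
from h import *
i=cv2.imread("pics/top0.png")
b=cv2.convertScaleAbs(i,alpha=2.2)
b=cv2.resize(b[180:265,225:415],None,fx=4,fy=4,interpolation=cv2.INTER_CUBIC)
s=cv2.imread("pics/side0.png"); bs=cv2.convertScaleAbs(s,alpha=2.2)
cv2.imwrite("pics/b2.png",b); crop(bs,225,165,360,310,4,"pics/b3.png")
```

```text
(no output)
```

View pics/b3.png

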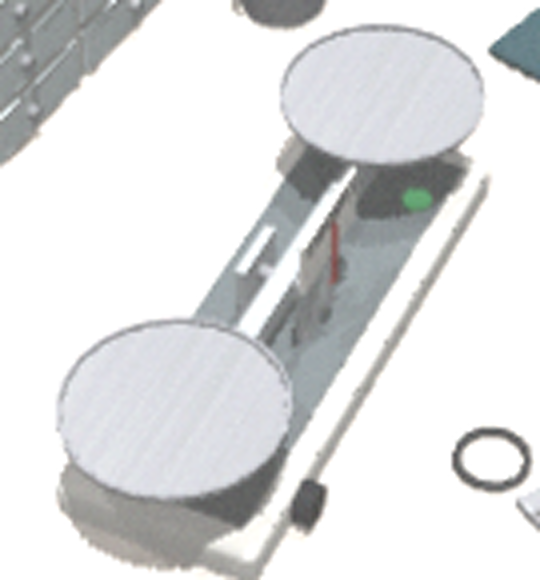

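Run:
```python
from h import *
for n,L in (("top",[(260.5,223.6),(379.4,213)]),("side",[(268.4,266.9),(320.1,188.4)])):
    P=[px2w(n,*p,.0795) for p in L]; print(n,*P,np.linalg.norm(P[0]-P[1]))
# holder yaw from top: edges of block
def z6(x,y): return (160+(x+.5)/6-.5,230+(y+.5)/6-.5)
# outer left strip edge top & bottom, right edge
L=[(115,68),(50,505)]; R=[(358,98),(283,532)]
for e in (L,R):
    a,b=[px2w("top",*z6(*p),.018) for p in e]; d=a-b; print(a,b,np.degrees(np.arctan2(d[1],d[0])),np.linalg.norm(d))
# side strips (crop6, origin 220,325)
def s6(x,y): return (220+(x+.5)/6-.5,325+(y+.5)/6-.5)
for e in ([(240,47),(632,315)],[(78,212),(472,500)]):
    a,b=[px2w("side",*s6(*p),.021) for p in e]; d=a-b; print("side",a,b,np.degrees(np.arctan2(d[1],d[0])),np.linalg.norm(d))
# jaw tab top (z=.068): top view & side
for n,pts in (("side",[s6(543,258),s6(575,272),s6(480,338),s6(505,350)]),("top",[z6(80,475),z6(180,485),z6(78,490),z6(178,505)])):
    for p in pts: print(n,px2w(n,*p,.068))
# tray corners top crop5 origin 415,210
P=[px2w("top",415+x/5,210+y/5,.008) for x,y in ((122,33),(417,90),(340,548),(40,490))]
P=np.array(P);print(P,P.mean(0))
```

```text
top [0.603  0.1321 0.0795] [ 0.6214 -0.1065  0.0795] 0.23927630077653012
side [0.599  0.1371 0.0795] [ 0.6186 -0.1011  0.0795] 0.23898533777765657
[0.5761 0.3087 0.018 ] [0.4251 0.3299 0.018 ] -7.964805676500419 0.15238280218487635
[0.5644 0.2244 0.018 ] [0.4147 0.2499 0.018 ] -9.66060313000446 0.15194428616736422
side [0.5593 0.2366 0.021 ] [0.4125 0.2587 0.021 ] -8.576367650594406 0.1483981499629044
side [0.5697 0.3077 0.021 ] [0.4241 0.33   0.021 ] -8.702637321745089 0.14731513674515068
side [0.4304 0.279  0.068 ]
side [0.4206 0.2785 0.068 ]
side [0.4333 0.3085 0.068 ]
side [0.4257 0.3083 0.068 ]
top [0.4362 0.3076 0.068 ]
top [0.4324 0.2746 0.068 ]
top [0.4313 0.3082 0.068 ]
top [0.4258 0.2752 0.068 ]
[[ 0.6218 -0.2417  0.008 ]
 [ 0.5957 -0.3673  0.008 ]
 [ 0.4024 -0.327   0.008 ]
 [ 0.4286 -0.2011  0.008 ]] [ 0.5121 -0.2843  0.008 ]
```

Run:
```python
from h import *
# enlarge top holder w/ grid
i=cv2.convertScaleAbs(cv2.imread("pics/top0.png"),alpha=3)
crop(i,165,285,215,325,12,"pics/jt.png")
crop(i,170,232,220,262,12,"pics/js.png")
```

```text
(no output)
```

View pics/jt.png

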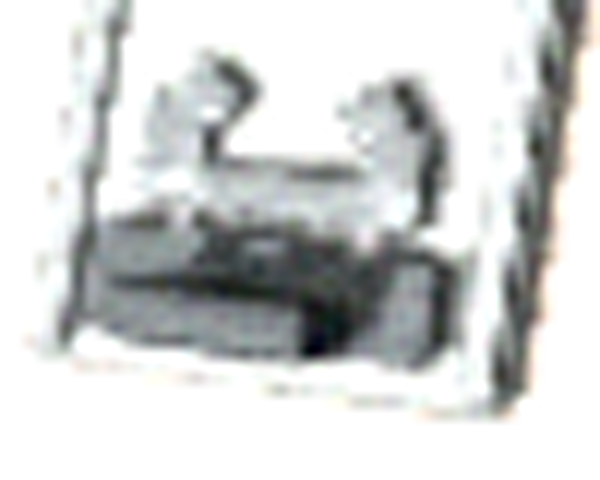

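Call:
servo_tool:
  motion: "9.5 4.6 -7.2 0.4 0 0 0.02;9.5 9.2 -14.4 0.8 0 0 0.04;9.5 13.8 -21.6 1.2 0 0 0.06;9.5 18.4 -28.8 1.6 0 0 0.08;9.5 23 -36 2 0 0 0.1;9.5 23 -36 2 0 0 0.115;9.5 23 -36 2 0 0 0.115;9.5 23 -36 2 0 0 0.115;9.5 23 -36 2 0 0 0.115;9.5 23 -36 2 0 0 0.115;9.5 24.3 -88.4 0 0 0 0.115;9.5 24.3 -88.4 0 0 0 0.115;9.5 24.3 -88.4 0 0 0 0.115;9.5 24.3 -88.4 0 0 0 0.115;9.5 24.3 -88.4 0 0 0 0.115;9.5 24.3 -88.4 0 0 0 0.115;9.5 24.3 -88.4 0 0 0 0.115;9.5 24.3 -88.4 0 0 0 0.115;9.5 24.3 -88.4 0 0 0 0.115;9.5 24.3 -88.4 0 0 0 0.115"

```text
time: 1.77
ee_pos: [0.4591, -0.1576, 0.2356]
tool_rot: [[-0.973, 0.23, 0.0], [0.23, 0.973, 0.0], [-0.0, 0.0, -1.0]]
ft_force: [0.6, 0.2, -0.4]
finger_gap: 0.0947
```

Call:
servo_tool:
  motion: "9.5 0.4 -4 -3 0 0 0;9.5 0.4 -8 -7 0 0 0;9.5 0.4 -10 -11 0 0 0;9.5 0.4 -10 -14 0 0 0;9.5 0.4 -10 -14 0 0 0;9.5 0.4 -10 -14 0 0 0;9.5 0.4 -10 -14 0 0 0"

```text
time: 2.35
ee_pos: [0.4637, -0.2551, 0.096]
tool_rot: [[-0.973, 0.23, -0.001], [0.23, 0.973, 0.001], [0.001, 0.001, -1.0]]
ft_force: [0.8, 0.2, 1.0]
finger_gap: 0.0952
```

Run:
```python
from h import *
t=arm.read_camera("top");s=arm.read_camera("side")
st=arm.sense();print(st["time"],st["ee_pos"],st["qpos"]);print(st["tool_rot"]);p=st["ee_pos"]; R=st["tool_rot"]
for n,im in (("top",t),("side",s)):
    cv2.imwrite(f"pics/{n}1.png",im)
    c=w2px(n,p);print(n,c)
    b=cv2.convertScaleAbs(im,alpha=2.2)
    u,v=c.astype(int); u0=max(0,u-60);v0=max(0,v-60); crop(b,u0,v0,u0+120,v0+120,5,f"pics/{n}1c.png"); print(u0,v0)
    for o in (-.0475,.0475): print(w2px(n,p+R@np.array([0,o,.017])))
```

```text
2.45 [ 0.4654 -0.2557  0.0986] [ -34.5844   -1.0379  116.4894    0.0095   64.3155 -111.371 ]
[[-0.9735  0.2287  0.0034]
 [ 0.2286  0.9735 -0.0022]
 [-0.0038 -0.0013 -1.    ]]
top [458.0484 289.6595]
398 229
[479.4588 294.8415]
[432.7906 284.5757]
side [416.0188 163.3482]
356 103
[427.3387 159.0874]
[402.111 179.936]
```

View pics/side1c.png

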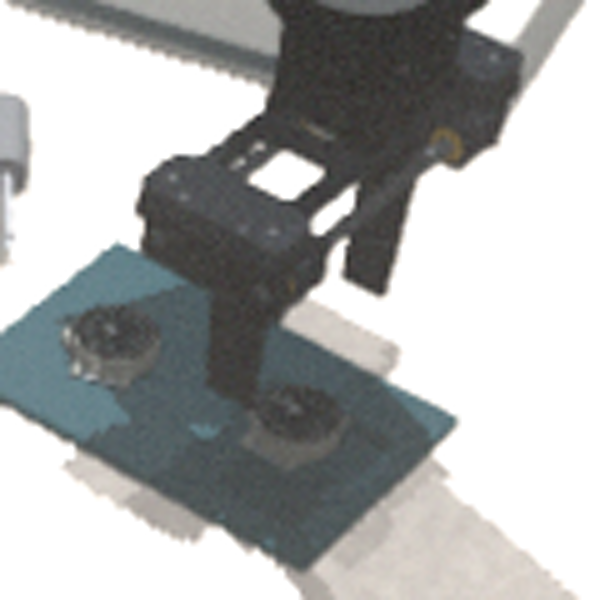

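View pics/top1c.png

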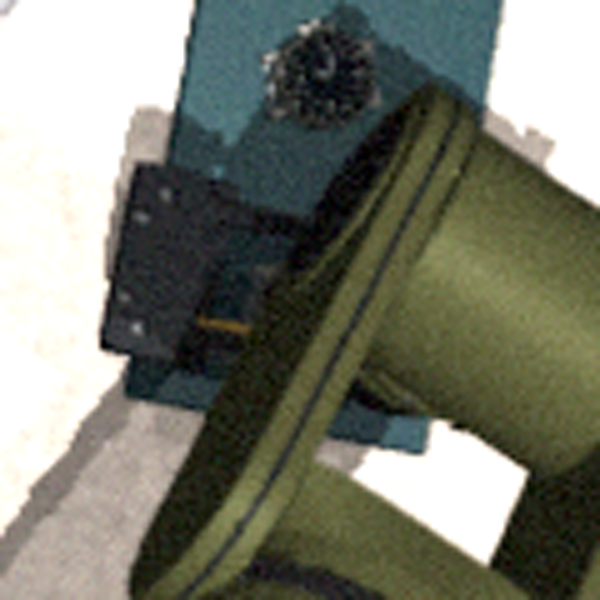

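Call:
servo_tool:
  motion: "9.5 0 -0.8 -2 0 0 0;9.5 0 -1.6 -4 0 0 0;9.5 0 -1.6 -4.6 0 0 0;9.5 0 -1.6 -4.6 0 0 0;9.5 0 -1.6 -4.6 0 0 0"

```text
time: 2.87
ee_pos: [0.4647, -0.2714, 0.0515]
tool_rot: [[-0.973, 0.229, 0.002], [0.229, 0.973, -0.001], [-0.002, -0.001, -1.0]]
ft_force: [0.9, -0.3, 0.6]
finger_gap: 0.0952
```

```bash
cat > look.py <<'E'
from h import *
import sys
k=sys.argv[1]; half=int(sys.argv[2]) if len(sys.argv)>2 else 40
st=arm.sense();p=st["ee_pos"]; R=st["tool_rot"]
s=arm.read_camera("side"); st2=arm.sense(); print(st2["time"],p,st2["ee_pos"],"F",st2["ft_force"],"gap",st2["finger_gap"])
cv2.imwrite(f"pics/side{k}.png",s); c=w2px("side",p); u,v=c.astype(int); u0=u-half;v0=v-half; sc=560//(2*half)
b=cv2.convertScaleAbs(s,alpha=3); crop(b,u0,v0,u0+2*half,v0+2*half,sc,f"pics/side{k}c.png"); print("orig",u0,v0,"scale",sc)
g=st2["finger_gap"]/2
for o in (-g,g):
    for x in (-.01,.01): print("inner tip corner",o,x,(w2px("side",p+R@np.array([x,o,.017]))-[u0,v0]+.5)*sc)
E
python3 look.py 2
```

```text
2.9167 [ 0.4647 -0.2714  0.0515] [ 0.4649 -0.2717  0.0519] F [ 0.1049 -0.4323 -0.1695] gap 0.09525516543536698
orig 376 135 scale 7
inner tip corner -0.04762758271768349 -0.01 [336.5485 243.6911]
inner tip corner -0.04762758271768349 0.01 [386.668 270.641]
inner tip corner 0.04762758271768349 -0.01 [164.9703 387.0758]
inner tip corner 0.04762758271768349 0.01 [215.7756 416.0304]
```

View pics/side2c.png

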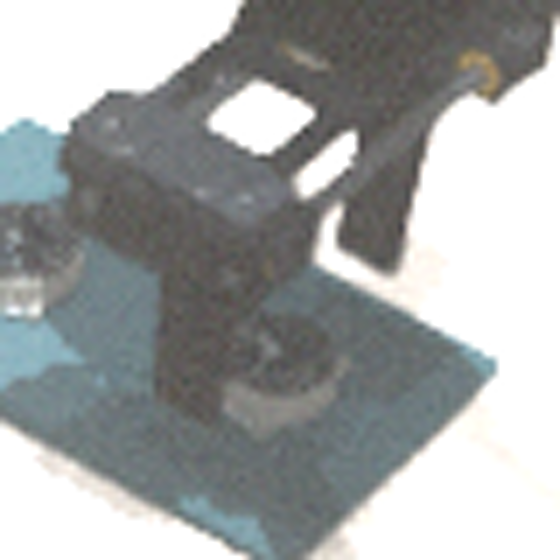

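Run:
```python
from h import *
def draw(n,im,c,yaw,u0,v0,w,sc,z0=.008,off=(0,0)):
    g=cv2.resize(cv2.convertScaleAbs(im[v0:v0+w,u0:u0+w],alpha=2.6),None,fx=sc,fy=sc,interpolation=cv2.INTER_CUBIC)
    a=np.radians(yaw);Rz=np.array([[np.cos(a),-np.sin(a),0],[np.sin(a),np.cos(a),0],[0,0,1]])
    def P(q): 
        x=np.array([c[0],c[1],z0])+Rz@np.array(q); p=(w2px(n,x)-[u0,v0]+.5)*sc; return tuple(int(round(k)) for k in p)
    th=np.linspace(0,2*np.pi,60)
    cv2.polylines(g,[np.array([P((.021*np.cos(t),.021*np.sin(t),.015)) for t in th])],True,(0,0,255),1)
    for t in th: pass
    for sx in(-1,1):
        for sy in (-1,1): cv2.circle(g,P((sx*.0105,sy*.0245,.003)),3,(0,255,0),-1)
    cv2.circle(g,P((.0255,0,.0045)),3,(255,0,255),-1)
    return g
t=cv2.imread("pics/top0.png");s=cv2.imread("pics/side0.png")
A=(.5603,-.2848);B=(.464,-.272)
r1=np.hstack([draw("side",s,A,4.7,355,150,40,9),draw("side",s,B,-13.3,395,165,40,9)])
r2=np.hstack([draw("top",t,A,4.7,442,224,40,9),draw("top",t,B,-13.3,438,270,40,9)])
cv2.imwrite("pics/fit.png",np.vstack([r1[:300],r2[:300]]))
```

```text
(no output)
```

View pics/fit.png

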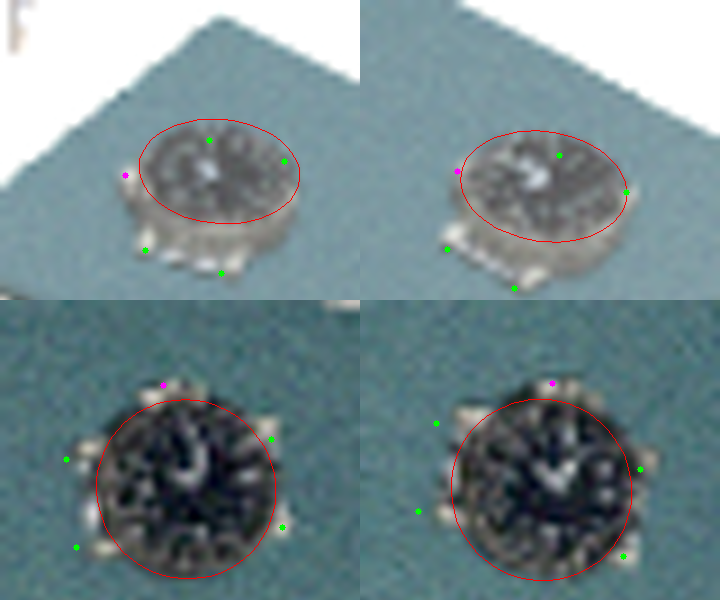

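Call:
servo_tool:
  motion: "9.5 -0.1 0 -1 0 0 0;9.5 -0.1 0 -2 0 0 0;9.5 -0.1 0 -2 0 0 0;9.5 -0.1 0 -2 0 0 0;7 -0.1 0 -2 0 0 0;5 -0.1 0 -2 0 0 0;3.8 -0.1 0 -2 0 0 0;3.8 -0.1 0 -2 0 0 0;3.8 -0.1 0 -2 0 0 0;3.8 -0.1 0 -2 0 0 0;3.8 -0.1 0 -2 0 0 0;3.8 -0.1 0 -2 0 0 0"
  squeeze: 12

```text
time: 3.92
ee_pos: [0.4628, -0.2717, 0.03]
tool_rot: [[-0.973, 0.23, 0.0], [0.23, 0.973, -0.0], [-0.0, -0.0, -1.0]]
ft_force: [-0.7, 0.0, -0.4]
finger_gap: 0.0464
```

```bash
python3 look.py 3
```

```text
3.9667 [ 0.4628 -0.2717  0.03  ] [ 0.4628 -0.2718  0.03  ] F [-0.0987 -0.7979 -1.1775] gap 0.04323310376467992
orig 375 143 scale 7
inner tip corner -0.02161655188233996 -0.01 [294.7721 276.4585]
inner tip corner -0.02161655188233996 0.01 [344.4775 303.908 ]
inner tip corner 0.02161655188233996 -0.01 [217.693  341.5313]
inner tip corner 0.02161655188233996 0.01 [267.6995 369.8808]
```

View pics/side3c.png

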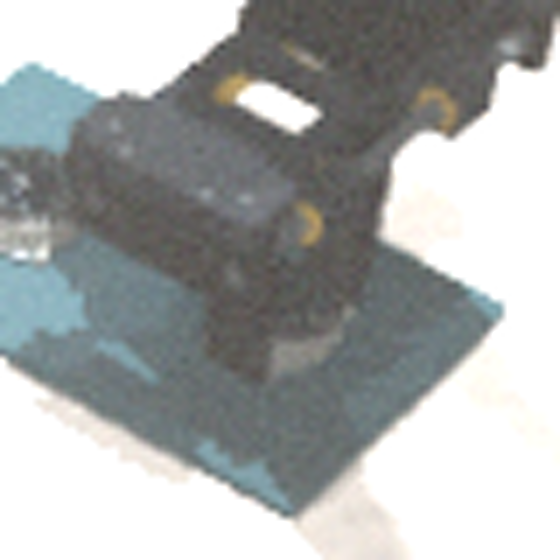

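Call:
servo_tool:
  motion: "3.8 0 0 0 0 0 0;3.8 0 0 0 0 0 0;3.8 0 0 0 0 0 0;3.8 0 0 1 0 0 0;3.8 0 0 3 0 0 0;3.8 0 0 6 0 0 0;3.8 0 0 9 0 0 0;3.8 0 0 11.5 0 0 0;3.8 0 0 13 0 0 0;3.8 0 0 13 0 0 0;3.8 0 0 13 0 0 0"

```text
time: 4.88
ee_pos: [0.4632, -0.2717, 0.161]
tool_rot: [[-0.973, 0.23, 0.002], [0.23, 0.973, -0.001], [-0.002, -0.001, -1.0]]
ft_force: [-0.1, -0.7, -1.6]
finger_gap: 0.0414
```

Run:
```python
from h import *
F=[]
for k in range(12):
    im=arm.read_camera("side"); F.append(arm.sense()["ft_force"])
F=np.array(F);print(F.mean(0),F.std(0)/12**.5); s=arm.sense();print(s["time"],s["finger_gap"],s["ee_pos"],s["qpos"])
cv2.imwrite("pics/side4.png",im); c=w2px("side",s["ee_pos"]).astype(int); crop(cv2.convertScaleAbs(im,alpha=3),c[0]-40,c[1]-40,c[0]+40,c[1]+40,7,"pics/side4c.png")
```

```text
[ 0.1895 -0.1464 -1.2648] [0.1001 0.1247 0.1327]
5.4833 0.04154427807615939 [ 0.4628 -0.2715  0.1597] [ -36.1376   -4.0549  113.0424   -0.0007   71.0334 -112.8563]
```

View pics/side4c.png

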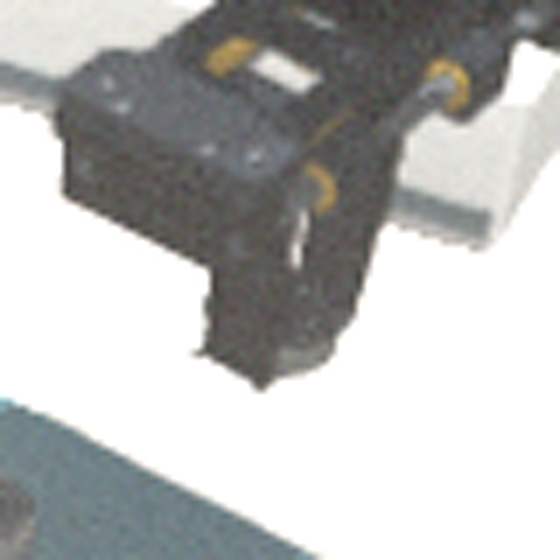

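Call:
servo_tool:
  motion: "3.8 0.3 0.8 1 0 0 0;3.8 1 3 2.5 0 0 0;3.8 2 6 4 0 0 0;3.8 3 9.2 4 0 0 0;3.8 4.1 12.4 4 0 0 0;3.8 5.2 15.6 4 0 0 0;3.8 6.3 18.8 4 0 0 0;3.8 7.4 22 4 0 0 0;3.8 8.5 25.2 4 0 0 0;3.8 9.6 28.4 4 0 0 0;3.8 10.7 31.6 4 0 0 0;3.8 11.8 34.8 3.5 0 0 0;3.8 12.7 37.8 2 0 0 0;3.8 13.4 39.8 0 0 0 0;3.8 13.7 40.7 -2 0 0 0;3.8 13.7 40.7 -3.2 0 0 0;3.8 13.7 40.7 -3.5 0 0 0;3.8 13.7 40.7 -3.5 0 0 0;3.8 13.7 40.7 -3.5 0 0 0"

```text
time: 7.07
ee_pos: [0.6002, 0.1347, 0.1261]
tool_rot: [[-0.973, 0.231, 0.001], [0.231, 0.973, 0.0], [-0.001, 0.0, -1.0]]
ft_force: [-1.2, -0.0, -1.0]
finger_gap: 0.0416
```

```bash
python3 look.py 5 60
```

```text
7.1167 [0.6002 0.1347 0.1261] [0.6006 0.1347 0.1267] F [ 0.4952  1.013  -1.4125] gap 0.04133045572545216
orig 207 189 scale 4
inner tip corner -0.02066522786272608 -0.01 [261.3408 232.1276]
inner tip corner -0.02066522786272608 0.01 [291.9914 253.9722]
inner tip corner 0.02066522786272608 -0.01 [197.0504 281.7007]
inner tip corner 0.02066522786272608 0.01 [227.7628 304.4052]
```

View pics/side5c.png

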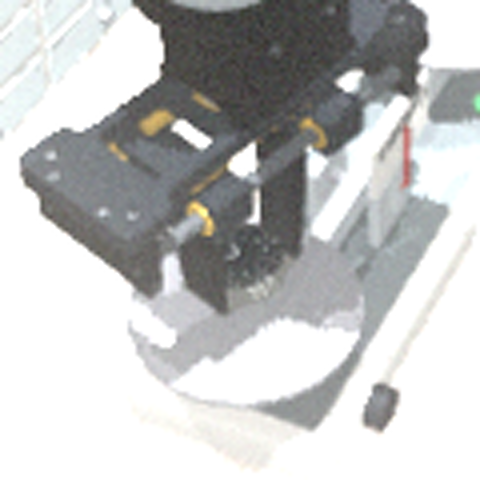

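Call:
servo_tool:
  motion: "3.8 0 0 -1 0 0 0;3.8 0 0 -1.8 0 0 0;3.8 0 0 -2.2 0 0 0;3.8 0 0 -2.5 0 0 0;3.8 0 0 -2.7 0 0 0;3.8 0 0 -2.9 0 0 0;3.8 0 0 -3.1 0 0 0;3.8 0 0 -3.3 0 0 0;3.8 0 0 -3.5 0 0 0;3.8 0 0 -3.6 0 0 0;3.8 0 0 -3.7 0 0 0;3.8 0 0 -3.7 0 0 0;3.8 0 0 -3.7 0 0 0"

```text
time: 8.2
ee_pos: [0.5999, 0.1355, 0.088]
tool_rot: [[-0.973, 0.23, 0.0], [0.23, 0.973, 0.0], [-0.0, 0.0, -1.0]]
ft_force: [-0.3, -0.2, -1.4]
finger_gap: 0.0413
```

```bash
python3 look.py 6 60
```

```text
8.25 [0.5999 0.1355 0.088 ] [0.5999 0.1355 0.088 ] F [ 0.6538  0.3702 -0.7923] gap 0.0415158998144171
orig 208 203 scale 4
inner tip corner -0.02075794990720855 -0.01 [260.9724 230.5758]
inner tip corner -0.02075794990720855 0.01 [290.9205 252.2737]
inner tip corner 0.02075794990720855 -0.01 [198.143  280.2383]
inner tip corner 0.02075794990720855 0.01 [228.1526 302.7745]
```

View pics/side6c.png

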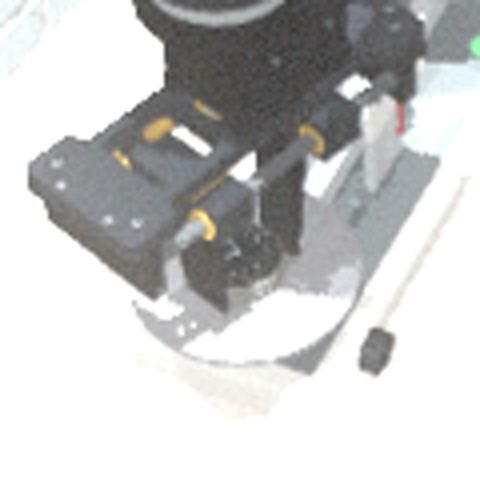

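Call:
servo_tool:
  motion: "4.3 0 0 0 0 0 0;4.6 0 0 0 0 0 0;5 0 0 0 0 0 0;6 0 0 0 0 0 0;7 0 0 0 0 0 0;7 0 0 0 0 0 0;7 0 0 2 0 0 0;7 0 0 6 0 0 0;8 0 0 10 0 0 0;9 0 -2 12 0 0 0;9.5 -1 -5 12 0 0 0;9.5 -2 -9 12 0 0 0;9.5 -2 -13 12 0 0 0;9.5 -3 -17 12 0 0 0;9.5 -3 -21 12 0 0 0;9.5 -3.5 -25 12 0 0 0;9.5 -3.5 -29 12 0 0 0;9.5 -3.8 -33 11 0 0 0.1;9.5 -4 -37 10 0 0 0.2;9.5 -4 -41 8 0 0 0.31"

```text
time: 9.92
ee_pos: [0.5604, -0.2748, 0.1715]
tool_rot: [[-0.997, -0.083, 0.004], [-0.083, 0.997, -0.003], [-0.004, -0.003, -1.0]]
ft_force: [1.1, -0.3, -0.0]
finger_gap: 0.0947
```

Run:
```python
from h import *
im=arm.read_camera("side"); s=arm.sense(); print(s["time"],s["ee_pos"],s["tool_rot"])
cv2.imwrite("pics/side7.png",im); crop(cv2.convertScaleAbs(im,alpha=2.4),220,120,420,310,4,"pics/side7c.png")
```

```text
9.9667 [ 0.5577 -0.2794  0.1656] [[-0.9964 -0.0842 -0.0028]
 [-0.0842  0.9964 -0.0031]
 [ 0.0031 -0.0028 -1.    ]]
```

View pics/side7c.png

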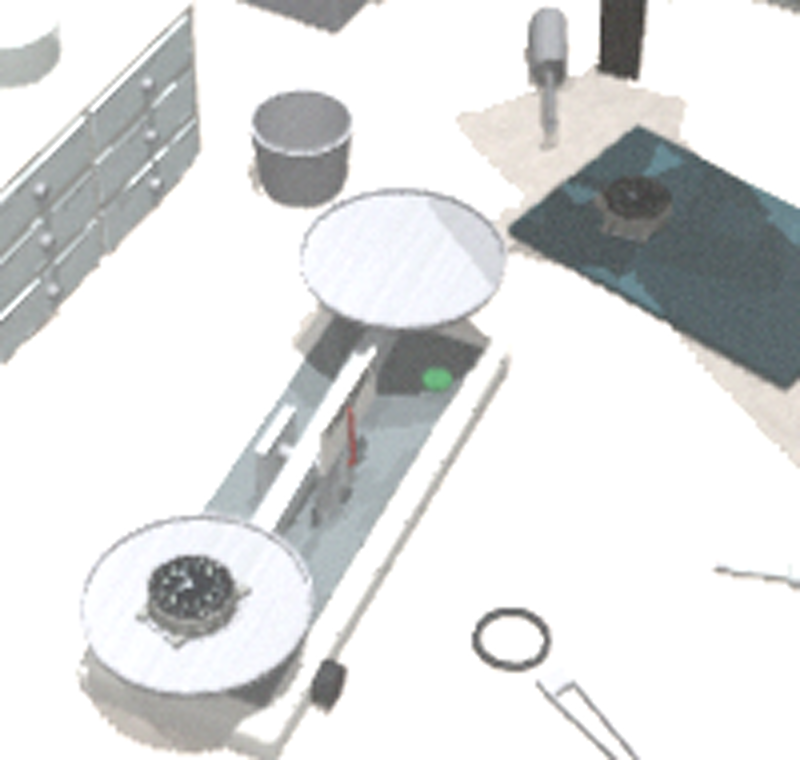

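Call:
servo_tool:
  motion: "9.5 0 -0.5 -3 0 0 0;9.5 0 -1 -6 0 0 0;9.5 0 -1 -9 0 0 0;9.5 0 -1 -11 0 0 0;9.5 0 -1 -11.7 0 0 0;9.5 0 -1 -11.7 0 0 0;9.5 0 -1 -11.7 0 0 0"

```text
time: 10.55
ee_pos: [0.5603, -0.282, 0.053]
tool_rot: [[-0.997, -0.078, 0.001], [-0.078, 0.997, -0.0], [-0.001, -0.0, -1.0]]
ft_force: [0.5, 0.4, 0.2]
finger_gap: 0.095
```

```bash
python3 look.py 8
```

```text
10.6 [ 0.5603 -0.282   0.053 ] [ 0.5609 -0.2824  0.0541] F [-0.3927  0.0465  0.1408] gap 0.0953163536467358
orig 339 119 scale 7
inner tip corner -0.0476581768233679 -0.01 [302.8946 234.192 ]
inner tip corner -0.0476581768233679 0.01 [358.3125 249.9231]
inner tip corner 0.0476581768233679 -0.01 [203.196  401.7532]
inner tip corner 0.0476581768233679 0.01 [260.6788 418.8788]
```

View pics/side8c.png

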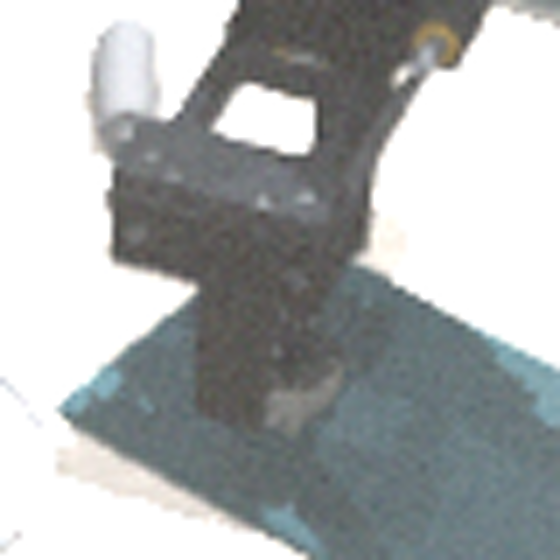

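Call:
servo_tool:
  motion: "9.5 0 -0.2 -1.2 0 0 0;9.5 0 -0.2 -2.3 0 0 0;9.5 0 -0.2 -2.3 0 0 0;7 0 -0.2 -2.3 0 0 0;5 0 -0.2 -2.3 0 0 0;3.8 0 -0.2 -2.3 0 0 0;3.8 0 -0.2 -2.3 0 0 0;3.8 0 -0.2 -2.3 0 0 0;3.8 0 -0.2 -2.3 0 0 0;3.8 0 -0.2 -2.3 0 0 0;3.8 0 -0.2 -2.3 0 0 0;3.8 0 -0.2 -2.3 0 0 0;3.8 0 -0.2 -2.3 0 0 0;3.8 0 -0.2 -2.3 0 0 0"

```text
time: 11.77
ee_pos: [0.5599, -0.2838, 0.0297]
tool_rot: [[-0.997, -0.078, 0.0], [-0.078, 0.997, 0.0], [-0.0, 0.0, -1.0]]
ft_force: [-0.8, 1.9, 3.3]
finger_gap: 0.0447
```

```bash
python3 look.py 9
```

```text
11.8167 [ 0.5599 -0.2838  0.0297] [ 0.56   -0.2838  0.0297] F [-0.8245  0.6356  3.2308] gap 0.044933479100881794
orig 339 126 scale 7
inner tip corner -0.022466739550440897 -0.01 [274.5173 278.8535]
inner tip corner -0.022466739550440897 0.01 [329.7283 294.9121]
inner tip corner 0.022466739550440897 -0.01 [228.0931 357.7556]
inner tip corner 0.022466739550440897 0.01 [284.2518 374.4623]
```

Call:
servo_tool:
  motion: "5.5 0 0 0.1 0 0 0;6 0 0 0.2 0 0 0;6 0 0 0.25 0 0 0;5 0 0 0.25 0 0 0;3.8 0 0 0.25 0 0 0;3.8 0 0 0.25 0 0 0;3.8 0 0 0.25 0 0 0;3.8 0 0 0.25 0 0 0;3.8 0 0 0.25 0 0 0;3.8 0 0 0.25 0 0 0"

```text
time: 12.65
ee_pos: [0.5597, -0.2838, 0.0316]
tool_rot: [[-0.997, -0.078, -0.0], [-0.078, 0.997, 0.0], [0.0, 0.0, -1.0]]
ft_force: [0.4, 0.2, 0.1]
finger_gap: 0.0415
```

```bash
python3 look.py 10
```

```text
12.7 [ 0.5597 -0.2838  0.0316] [ 0.5597 -0.2838  0.0316] F [-0.0016 -0.3079 -0.3795] gap 0.04116356211280809
orig 339 125 scale 7
inner tip corner -0.020581781056404045 -0.01 [273.8704 284.9391]
inner tip corner -0.020581781056404045 0.01 [329.1892 301.0041]
inner tip corner 0.020581781056404045 -0.01 [231.3198 357.2117]
inner tip corner 0.020581781056404045 0.01 [287.509 373.871]
```

View pics/side10c.png

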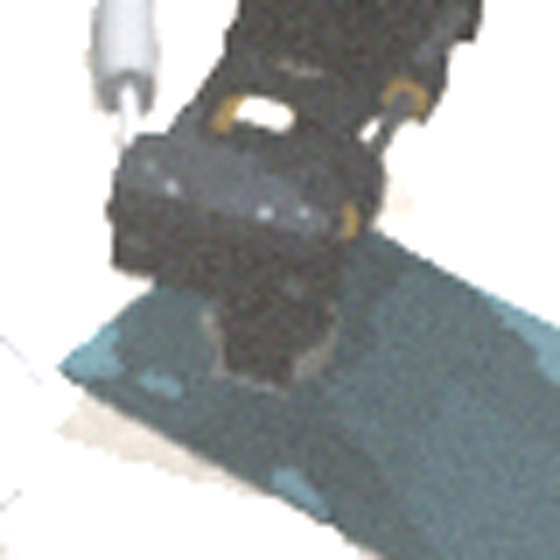

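Call:
servo_tool:
  motion: "3.8 0 0 1 0 0 0;3.8 0 0 3 0 0 0;3.8 0 0 6 0 0 0;3.8 0 0.3 9 0 0 0;3.8 0.5 1.3 12 0 0 0;3.8 1.2 3.6 14 0 0 0;3.8 2.1 6.4 14 0 0 0;3.8 3 9.2 14 0 0 0;3.8 3.9 12 14 0 0 0;3.8 4.8 14.8 13.5 0 0 0;3.8 5.5 16.8 12.7 0 0 0;3.8 5.9 18.1 12 0 0 0;3.8 5.9 18.1 12 0 0 0;3.8 5.9 18.1 12 0 0 0;3.8 5.9 18.1 12 0 0 0"

```text
time: 13.95
ee_pos: [0.6187, -0.1038, 0.1521]
tool_rot: [[-0.997, -0.078, 0.0], [-0.078, 0.997, -0.001], [0.0, -0.001, -1.0]]
ft_force: [0.9, 0.8, -0.7]
finger_gap: 0.0415
```

Run:
```python
from h import *
F=[]
for k in range(12):
    im=arm.read_camera("side"); F.append(arm.sense()["ft_force"])
F=np.array(F);print(F.mean(0),F.std(0)/12**.5); s=arm.sense();print(s["time"],s["finger_gap"],s["ee_pos"])
cv2.imwrite("pics/side11.png",im); crop(cv2.convertScaleAbs(im,alpha=2.4),260,130,380,230,5,"pics/side11c.png")
```

```text
[-0.1226 -0.1296 -0.843 ] [0.1457 0.1064 0.106 ]
14.55 0.04153125276023686 [ 0.6188 -0.1029  0.1518]
```

View pics/side11c.png

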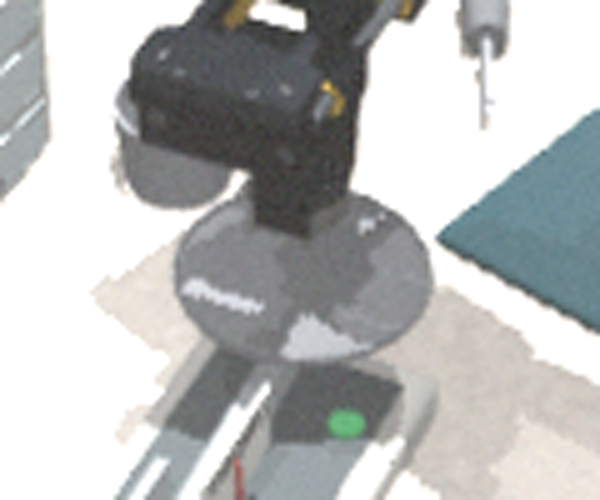

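Call:
servo_tool:
  motion: "3.8 0 0 -1 0 0 0;3.8 0 0 -2 0 0 0;3.8 0 0 -2.8 0 0 0;3.8 0 0 -3.2 0 0 0;3.8 0 0 -3.4 0 0 0;3.8 0 0 -3.6 0 0 0;3.8 0 0 -3.7 0 0 0;3.8 0 0 -3.8 0 0 0;3.8 0 0 -3.8 0 0 0;3.8 0 0 -3.8 0 0 0"

```text
time: 15.38
ee_pos: [0.619, -0.1029, 0.1142]
tool_rot: [[-0.997, -0.078, 0.001], [-0.078, 0.997, -0.0], [-0.001, -0.0, -1.0]]
ft_force: [0.1, -0.4, -0.9]
finger_gap: 0.0414
```

Run:
```python
from h import *
F=[]
for k in range(6):
    im=arm.read_camera("side"); F.append(arm.sense()["ft_force"])
F=np.array(F);print(F.mean(0),F.std(0)/6**.5); s=arm.sense();print(s["time"],s["finger_gap"],s["ee_pos"])
cv2.imwrite("pics/side12.png",im); crop(cv2.convertScaleAbs(im,alpha=2.4),260,130,380,230,5,"pics/side12c.png")
```

```text
[ 0.1168 -0.2181 -1.022 ] [0.2073 0.1954 0.184 ]
15.6833 0.041317056780656544 [ 0.6189 -0.1029  0.114 ]
```

View pics/side12c.png

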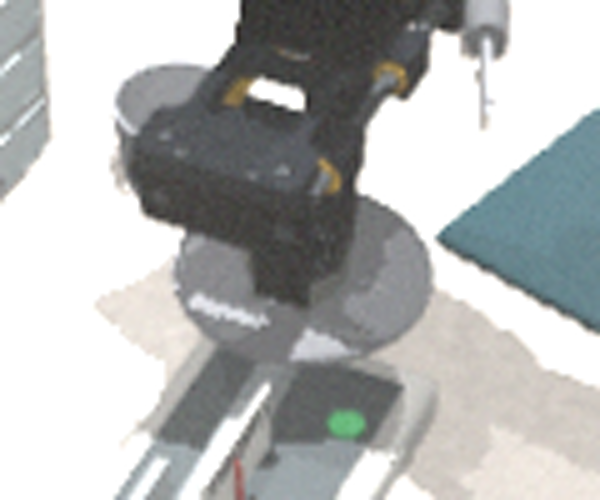

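Call:
servo_tool:
  motion: "3.8 0 0 -0.05 0 0 0;3.8 0 0 -0.1 0 0 0;3.8 0 0 -0.15 0 0 0;3.8 0 0 -0.15 0 0 0;3.8 0 0 -0.15 0 0 0"

```text
time: 16.1
ee_pos: [0.6189, -0.103, 0.1125]
tool_rot: [[-0.997, -0.078, 0.0], [-0.078, 0.997, -0.0], [-0.0, -0.0, -1.0]]
ft_force: [-0.9, -0.2, 0.7]
finger_gap: 0.0414
```

Run:
```python
from h import *
F=[]
for k in range(8):
    im=arm.read_camera("side"); F.append(arm.sense()["ft_force"])
F=np.array(F);print(F.mean(0),F.std(0)/8**.5); s=arm.sense();print(s["time"],s["finger_gap"],s["ee_pos"])
```

```text
[ 0.1426 -0.6451  0.7567] [0.1825 0.1177 0.1324]
16.5 0.04161525561567453 [ 0.6189 -0.1029  0.1124]
```

Call:
servo_tool:
  motion: "3.8 0 0 0.06 0 0 0;4.3 0 0 0.06 0 0 0;4.6 0 0 0.06 0 0 0;5 0 0 0.06 0 0 0;6 0 0 0.1 0 0 0;6.5 0 0 0.2 0 0 0;7 0 0 0.5 0 0 0;7 0 0 2 0 0 0;7 0 0 5 0 0 0;8 0 0 8 0 0 0;9 -1 1 10 0 0 0;9.5 -4 2 11 0 0 0;9.5 -7 3 11 0 0 0;9.5 -10 5 11 0 0 0;9.5 -13 7 11 0 0 0;9.5 -16 9 11 0 0 0;9.5 -16 12 11 0 0 0;9.5 -16 15 11 0 0 0;9.5 -16 15 11 0 0 0;9.5 -16 15 11 0 0 0"

```text
time: 18.17
ee_pos: [0.4587, 0.0481, 0.2228]
tool_rot: [[-0.997, -0.081, 0.001], [-0.081, 0.997, -0.0], [-0.001, -0.0, -1.0]]
ft_force: [-0.5, -0.7, 0.1]
finger_gap: 0.095
```

Run:
```python
from h import *
im=arm.read_camera("side");t=arm.read_camera("top"); s=arm.sense(); print(s["time"],s["ee_pos"],s["qpos"])
cv2.imwrite("pics/side13.png",im);cv2.imwrite("pics/top13.png",t); crop(cv2.convertScaleAbs(im,alpha=2.4),220,150,370,310,5,"pics/side13c.png")
```

```text
18.2667 [0.4589 0.0467 0.2225] [ -0.8416 -17.501  118.3425  -0.0264  79.1433 -95.3215]
```

View pics/side13c.png

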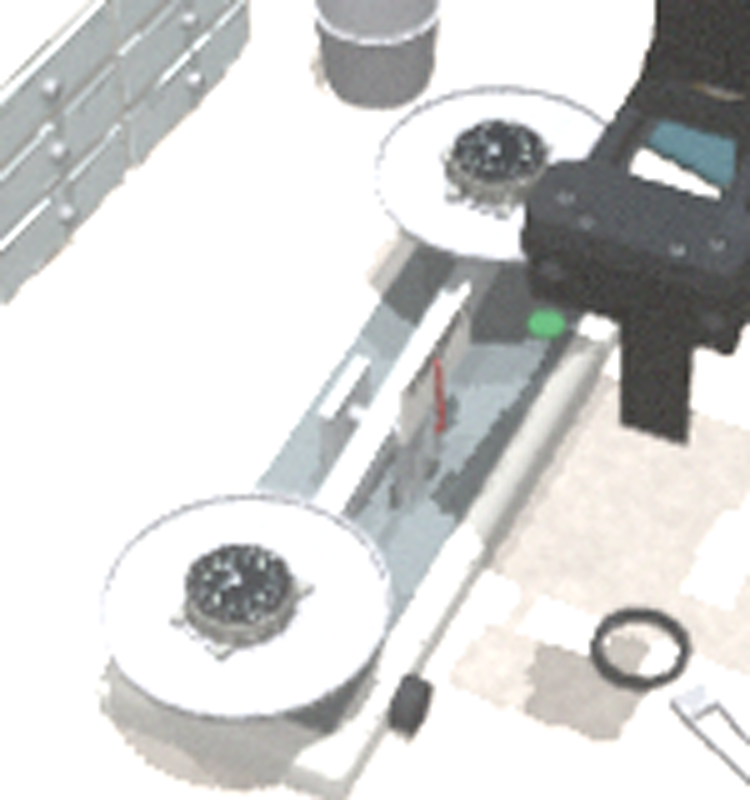

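View pics/top13.png

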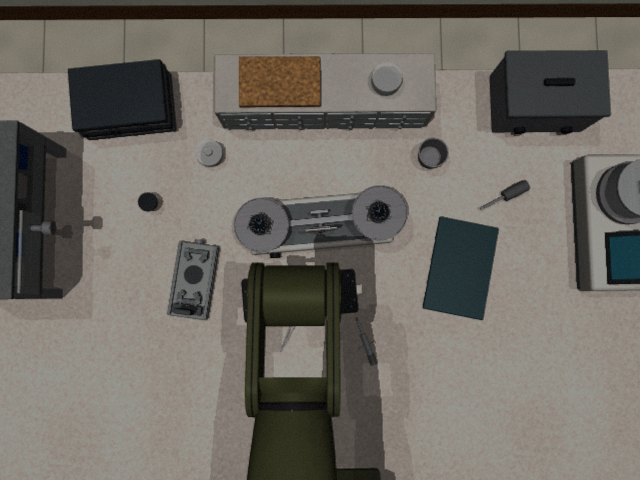

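Call:
servo_tool:
  motion: "9.5 3 2 0 0 0 -0.1;9.5 6 4 -1 0 0 -0.2;9.5 9 6 -2.5 0 0 -0.3;9.5 12 8 -4 0 0 -0.313;9.5 14.1 8.85 -6 0 0 -0.313;9.5 14.1 8.85 -8 0 0 -0.313;9.5 14.1 8.85 -9.5 0 0 -0.313;9.5 14.1 8.85 -9.5 0 0 -0.313;9.5 14.1 8.85 -9.5 0 0 -0.313;9.5 14.1 8.85 -9.5 0 0 -0.313"

```text
time: 19.1
ee_pos: [0.6006, 0.1348, 0.1284]
tool_rot: [[-0.972, 0.234, 0.001], [0.234, 0.972, 0.0], [-0.001, 0.0, -1.0]]
ft_force: [-0.6, 0.7, -0.5]
finger_gap: 0.0952
```

```bash
python3 look.py 14 56
```

```text
19.15 [0.6006 0.1348 0.1284] [0.6008 0.135  0.129 ] F [-0.6517  0.5094  0.5824] gap 0.09484494623140424
orig 210 192 scale 5
inner tip corner -0.04742247311570212 -0.01 [361.1931 232.0518]
inner tip corner -0.04742247311570212 0.01 [399.37   258.7981]
inner tip corner 0.04742247311570212 -0.01 [175.778  373.8633]
inner tip corner 0.04742247311570212 0.01 [214.1088 403.0833]
```

View pics/side14c.png

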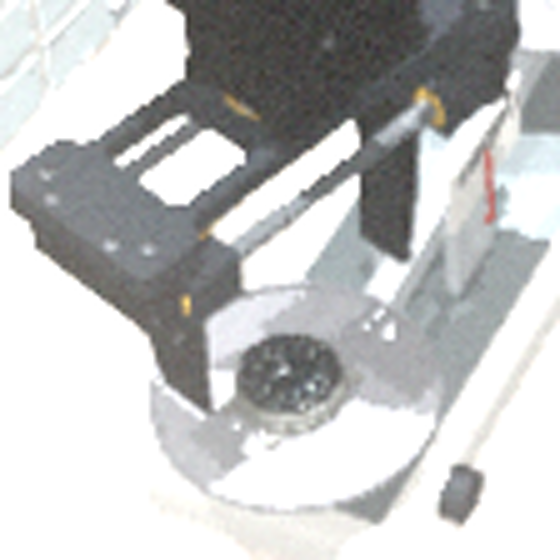

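Run:
```python
from h import *
print(px2w("side",267.3,265.9,.081))
```

```text
[0.6014 0.137  0.081 ]
```

Call:
servo_tool:
  motion: "9 0 0 -1.5 0 0 0;8 0 0 -3 0 0 0;7.5 0 0 -3.9 0 0 0;7 0 0 -3.9 0 0 0;5 0 0 -3.9 0 0 0;3.8 0 0 -3.9 0 0 0;3.8 0 0 -3.9 0 0 0;3.8 0 0 -3.9 0 0 0;3.8 0 0 -3.9 0 0 0;3.8 0 0 -3.9 0 0 0;3.8 0 0 -3.9 0 0 0;3.8 0 0 -3.9 0 0 0"

```text
time: 20.15
ee_pos: [0.6002, 0.1357, 0.089]
tool_rot: [[-0.973, 0.233, 0.001], [0.233, 0.973, 0.0], [-0.001, 0.0, -1.0]]
ft_force: [-1.3, -0.0, 3.4]
finger_gap: 0.0417
```

Call:
servo_tool:
  motion: "3.8 0 0 0 0 0 0;3.8 0 0 0 0 0 0"

```text
time: 20.32
ee_pos: [0.6002, 0.1357, 0.089]
tool_rot: [[-0.973, 0.233, 0.001], [0.233, 0.973, 0.0], [-0.001, 0.0, -1.0]]
ft_force: [-1.6, -0.5, 3.5]
finger_gap: 0.041
```

Run:
```python
from h import *
F=[]
for k in range(3):
    im=arm.read_camera("side"); s=arm.sense(); F.append(s["ft_force"]); print(F[-1],s["finger_gap"],s["ee_pos"])
cv2.imwrite("pics/side15.png",im);crop(cv2.convertScaleAbs(im,alpha=2.4),210,192,320,300,5,"pics/side15c.png")
```

```text
[0.2878 0.0177 4.5311] 0.04173307766982512 [0.6002 0.1357 0.089 ]
[-1.0128 -1.3665  4.3671] 0.041495198426229736 [0.6002 0.1357 0.089 ]
[ 0.0627 -0.6672  5.3153] 0.04150734308981997 [0.6002 0.1357 0.0889]
```

View pics/side15c.png

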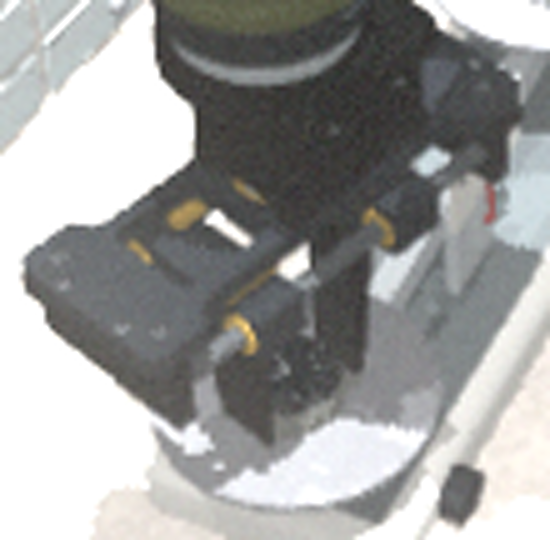

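Call:
servo_tool:
  motion: "3.8 0 0 0.1 0 0 0;3.8 0 0 0.25 0 0 0;3.8 0 0 0.4 0 0 0;3.8 0 0 0.6 0 0 0;3.8 0 0 0.8 0 0 0;3.8 0 0 1 0 0 0;3.8 0 0 1.2 0 0 0;3.8 0 0 1.4 0 0 0;3.8 0 0 1.6 0 0 0;3.8 0 0 1.8 0 0 0;3.8 0 0 2 0 0 0;3.8 0 0 2.2 0 0 0;3.8 0 0 2.4 0 0 0;3.8 0 0 2.6 0 0 0;3.8 0 0 2.9 0 0 0;3.8 0 0 3.5 0 0 0;3.8 0 0 5 0 0 0;3.8 0 0 7 0 0 0;3.8 0 0 8.5 0 0 0;3.8 0 0 9 0 0 0"

```text
time: 22.13
ee_pos: [0.6014, 0.1359, 0.182]
tool_rot: [[-0.973, 0.233, 0.005], [0.233, 0.973, 0.001], [-0.005, 0.002, -1.0]]
ft_force: [0.3, -0.1, -1.5]
finger_gap: 0.0413
```

Run:
```python
from h import *
im=arm.read_camera("side"); s=arm.sense(); print(s["time"],s["ft_force"],s["finger_gap"],s["ee_pos"])
cv2.imwrite("pics/side16.png",im);crop(cv2.convertScaleAbs(im,alpha=2.4),210,160,370,310,5,"pics/side16c.png")
```

```text
22.1833 [ 1.3508  0.6323 -0.5644] 0.04138622722068856 [0.6014 0.1359 0.1818]
```

View pics/side16c.png

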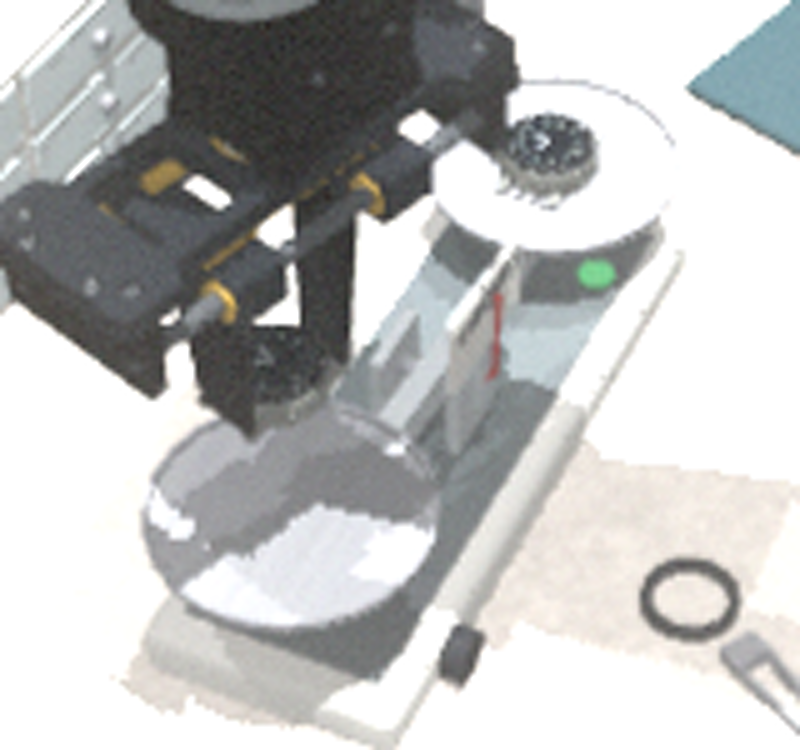

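Call:
servo_tool:
  motion: "3.8 -0.4 0.6 0 0 0 0.01;3.8 -1.4 2.2 0 0 0 0.02;3.8 -2.8 4.4 0 0 0 0.03;3.8 -4.4 6.8 0 0 0 0.05;3.8 -6 9.2 -1 0 0 0.07;3.8 -7.6 11.6 -3 0 0 0.082;3.8 -8.8 13.4 -5.5 0 0 0.082;3.8 -9.5 14.5 -8 0 0 0.082;3.8 -9.5 14.5 -9.8 0 0 0.082;3.8 -9.5 14.5 -10.4 0 0 0.082;3.8 -9.5 14.5 -10.4 0 0 0.082;3.8 -9.5 14.5 -10.4 0 0 0.082;3.8 -9.5 14.5 -10.4 0 0 0.082"

```text
time: 23.27
ee_pos: [0.5059, 0.2807, 0.0757]
tool_rot: [[-0.988, 0.153, 0.002], [0.153, 0.988, 0.001], [-0.002, 0.001, -1.0]]
ft_force: [0.6, 0.4, -2.0]
finger_gap: 0.0415
```

```bash
python3 look.py 17
```

```text
23.3167 [0.5059 0.2807 0.0757] [0.5061 0.2808 0.076 ] F [ 0.7092  0.2572 -1.527 ] gap 0.041885869840659534
orig 230 306 scale 7
inner tip corner -0.020942934920329767 -0.01 [312.9737 246.1942]
inner tip corner -0.020942934920329767 0.01 [375.4679 289.2418]
inner tip corner 0.020942934920329767 -0.01 [199.921  363.3223]
inner tip corner 0.020942934920329767 0.01 [262.9287 408.3615]
```

View pics/side17c.png

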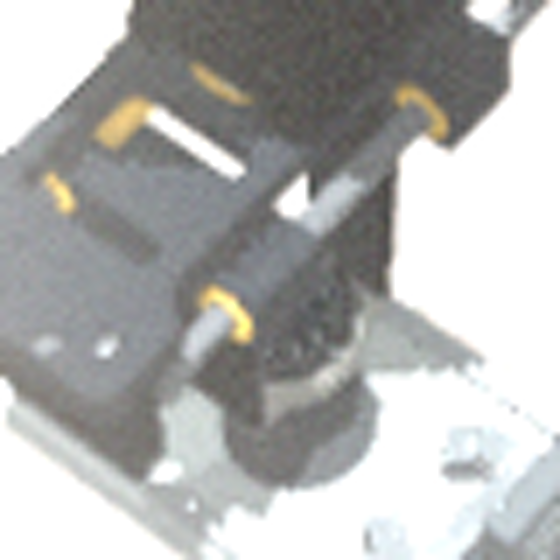

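Call:
servo_tool:
  motion: "3.8 -0.1 0 -1.2 0 0 0;3.8 -0.1 0 -2.4 0 0 0;3.8 -0.1 0 -3 0 0 0;3.8 -0.1 0 -3.3 0 0 0;3.8 -0.1 0 -3.5 0 0 0;3.8 -0.1 0 -3.6 0 0 0;3.8 -0.1 0 -3.65 0 0 0;3.8 -0.1 0 -3.65 0 0 0;3.8 -0.1 0 -3.65 0 0 0"

```text
time: 24.07
ee_pos: [0.5038, 0.2805, 0.039]
tool_rot: [[-0.988, 0.152, -0.001], [0.152, 0.988, -0.001], [0.001, -0.001, -1.0]]
ft_force: [-3.1, -1.5, 6.9]
finger_gap: 0.0414
```

```bash
python3 - <<'E'
from h import *
for k in range(4):
    im=arm.read_camera("side"); s=arm.sense(); print(s["ft_force"],s["finger_gap"],s["ee_pos"])
E
python3 look.py 18
```

```text
[-4.0357 -1.7366  7.1722] 0.04144633208619228 [0.5038 0.2805 0.039 ]
[-3.9759 -2.3998  7.6275] 0.04173337412879469 [0.5038 0.2806 0.039 ]
[-4.1855 -3.2249  6.1893] 0.04154205233383319 [0.5038 0.2805 0.039 ]
[-4.5929 -1.5621  6.7841] 0.04157304871583657 [0.5039 0.2805 0.039 ]
24.3167 [0.5039 0.2805 0.039 ] [0.5038 0.2805 0.039 ] F [-3.9696 -2.5825  6.5885] gap 0.04139936877781544
orig 232 318 scale 7
inner tip corner -0.02069968438890772 -0.01 [312.2092 245.5695]
inner tip corner -0.02069968438890772 0.01 [373.2401 288.035 ]
inner tip corner 0.02069968438890772 -0.01 [203.8139 360.4028]
inner tip corner 0.02069968438890772 0.01 [265.3273 404.7651]
```

View pics/side18c.png

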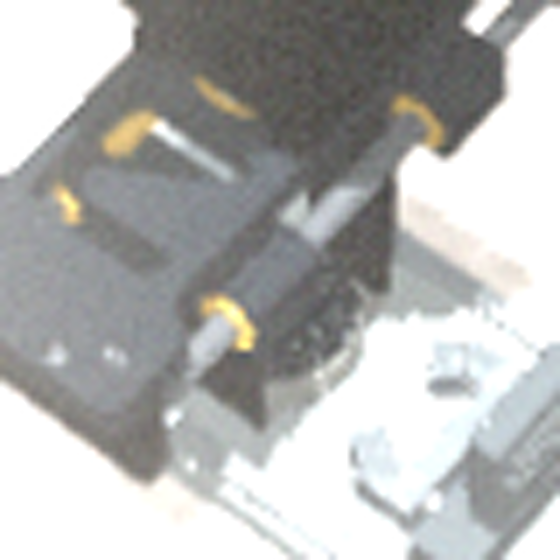

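Call:
servo_tool:
  motion: "3.8 0 0 0.05 0 0 0;3.8 0 0 0.1 0 0 0;4.3 0 0 0.1 0 0 0;4.5 0 0 0.1 0 0 0;4.6 0 0 0.15 0 0 0;4.6 0 0 0.2 0 0 0;4.7 0 0 0.5 0 0 0;5.5 0 0 1 0 0 0;6 0 0 3 0 0 0;6 0 0 6 0 0 0;6 -1 0 8 0 0 0;6 -4 -1 10 0 0 0;5 -7 -2 12 0 0 0;4 -10 -3 14 0 0 0;3 -13 -3 14 0 0 0;2 -16 -3 14 0 0 0;1 -16 -3 14 0 0 0"

```text
time: 25.73
ee_pos: [0.3404, 0.2505, 0.1781]
tool_rot: [[-0.989, 0.15, -0.0], [0.15, 0.989, 0.001], [0.0, 0.001, -1.0]]
ft_force: [0.6, 0.3, 0.1]
finger_gap: 0.032
```

Run:
```python
from h import *
im=arm.read_camera("side");t=arm.read_camera("top"); s=arm.sense(); print(s["time"],s["ft_force"],s["finger_gap"],s["ee_pos"],s["qpos"])
cv2.imwrite("pics/side19.png",im);cv2.imwrite("pics/top19.png",t)
a=cv2.resize(cv2.convertScaleAbs(im,alpha=2.4)[325:420,220:340],None,fx=5,fy=5,interpolation=cv2.INTER_CUBIC)
cv2.imwrite("pics/side19c.png",a); crop(cv2.convertScaleAbs(t,alpha=2.4),160,230,260,330,5,"pics/top19c.png")
```

```text
25.8333 [-0.3433  0.6045  0.2942] 0.02376093227129429 [0.3435 0.2508 0.1785] [ 28.9004 -21.0565 125.2804  -0.01    75.6446 -52.4087]
```

View pics/side19c.png

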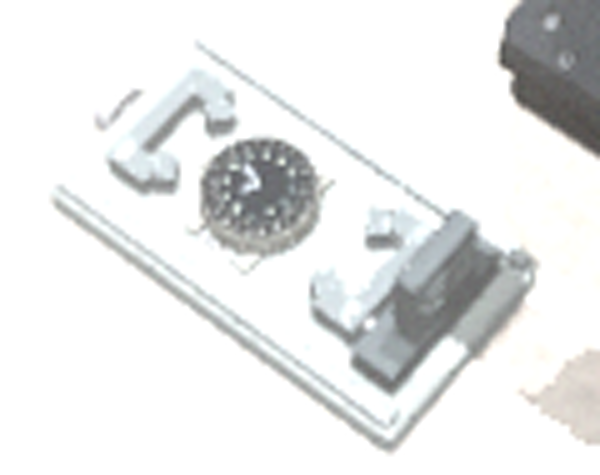

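View pics/top19c.png

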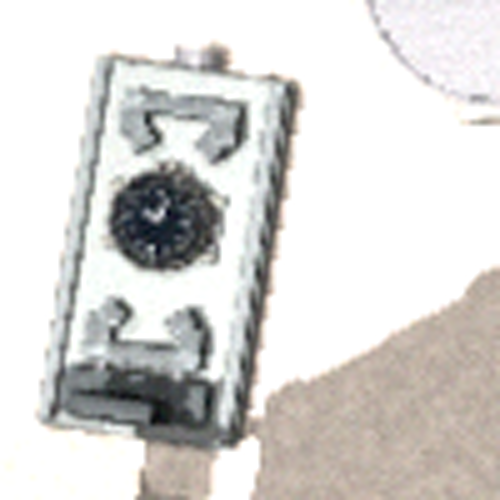

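Call:
servo_tool:
  motion: "0 2 2 0 0 0 0;0 4 4 -2 0 0 0;0 5 4.7 -5 0 0 0;0 5 4.7 -8.5 0 0 0;0 5 4.7 -10 0 0 0;0 5 4.7 -10 0 0 0;0 5 4.7 -10 0 0 0;0 5 4.7 -10 0 0 0"

```text
time: 26.5
ee_pos: [0.3954, 0.2982, 0.0792]
tool_rot: [[-0.988, 0.153, 0.002], [0.153, 0.988, 0.001], [-0.002, 0.001, -1.0]]
ft_force: [-0.1, 0.6, 0.1]
finger_gap: 0.0004
```

```bash
cat > f.py <<'E'
from h import *
import sys
h=np.array([np.cos(np.radians(-8.6)),np.sin(np.radians(-8.6))]);nest=np.array([.505,.2805])
F=[]
for k in range(int(sys.argv[1])):
    im=arm.read_camera("side"); F.append(arm.sense()["ft_force"])
F=np.array(F);s=arm.sense(); d=s["ee_pos"][:2]-nest
print("t",s["time"],"pos",s["ee_pos"],"s,lat mm",d@h*1e3,(d@np.array([-h[1],h[0]]))*1e3,"gap",s["finger_gap"])
print("F mean",F.mean(0),"along h",(F[:,:2]@h).mean(),"+-",(F[:,:2]@h).std()/len(F)**.5)
if len(sys.argv)>2:
    k=sys.argv[2];cv2.imwrite(f"pics/side{k}.png",im); crop(cv2.convertScaleAbs(im,alpha=2.4),220,325,340,425,6,f"pics/side{k}c.png")
E
python3 f.py 8 20
```

```text
t 26.9 pos [0.3941 0.2978 0.0785] s,lat mm -112.24597739701393 0.5532678416179022 gap 0.0006538317076703964
F mean [-0.0254  0.2518  0.0306] along h -0.06279756892732424 +- 0.13739381638910964
```

View pics/side20c.png

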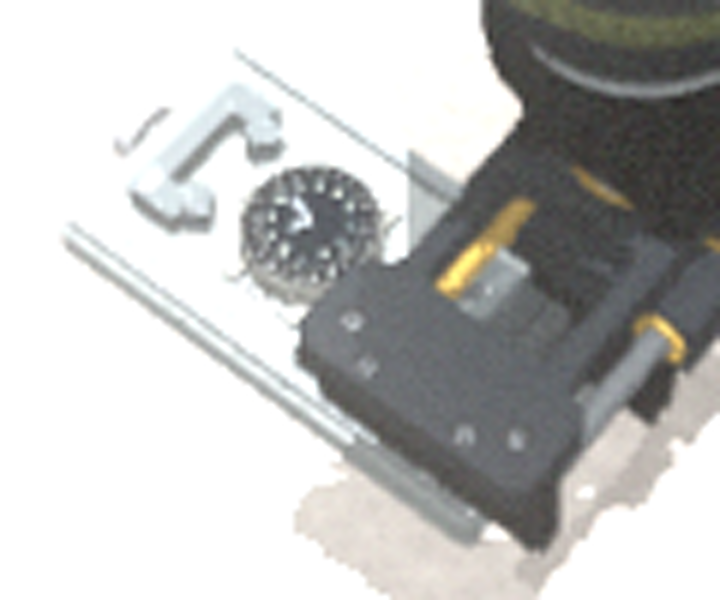

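Call:
servo_tool:
  motion: "0 0 0 -1 0 0 0;0 0 0 -1.65 0 0 0;0 0 0 -1.65 0 0 0;0 0.4 -0.06 -1.65 0 0 0;0 0.8 -0.12 -1.65 0 0 0;0 1.2 -0.18 -1.65 0 0 0;0 1.5 -0.23 -1.65 0 0 0;0 1.7 -0.26 -1.65 0 0 0;0 1.8 -0.27 -1.65 0 0 0;0 1.9 -0.29 -1.65 0 0 0;0 2 -0.3 -1.65 0 0 0;0 2.1 -0.32 -1.65 0 0 0;0 2.2 -0.33 -1.65 0 0 0"

```text
time: 27.98
ee_pos: [0.4146, 0.2945, 0.0614]
tool_rot: [[-0.988, 0.152, -0.003], [0.152, 0.988, 0.0], [0.003, -0.0, -1.0]]
ft_force: [-6.5, 0.1, 5.1]
finger_gap: 0.0008
```

```bash
python3 f.py 4 21
```

```text
t 28.1833 pos [0.4147 0.2945 0.0613] s,lat mm -91.37706989171748 0.32455866735405703 gap 0.00033097020158325235
F mean [-5.2925  0.6932  3.819 ] along h -5.336633850581422 +- 0.23938886245478339
```

Call:
servo_tool:
  motion: "0 0.2 -0.03 0 0 0 0;0 0.4 -0.06 0 0 0 0;0 0.6 -0.09 0 0 0 0;0 0.8 -0.12 0 0 0 0;0 1 -0.15 0 0 0 0;0 1.2 -0.18 0 0 0 0;0 1.4 -0.21 0 0 0 0;0 1.5 -0.23 0 0 0 0"

```text
time: 28.85
ee_pos: [0.4295, 0.2922, 0.0613]
tool_rot: [[-0.988, 0.152, -0.003], [0.152, 0.988, -0.0], [0.003, -0.001, -1.0]]
ft_force: [-6.5, 1.2, 4.5]
finger_gap: 0.0007
```

```bash
python3 f.py 4 22
```

```text
t 29.05 pos [0.4297 0.2922 0.0613] s,lat mm -76.22112228185158 0.29115940137707136 gap 0.00036329400849324296
F mean [-5.3457  0.761   4.0425] along h -5.3993869086625015 +- 0.1399293773384756
```

View pics/side22c.png

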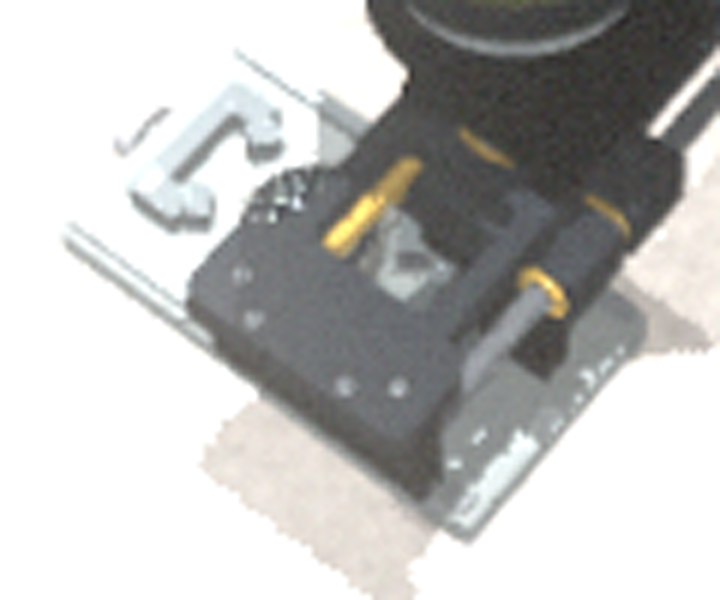

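Run:
```python
from h import *
h=np.array([np.cos(np.radians(-8.6)),np.sin(np.radians(-8.6))])
nt=px2w("top",193.05,274.15,.016)[:2]; ns=np.array([.505,.2805])
for p,z in (((187.5,303.7),.031),((182.5,303),.031),((186,311.5),.068),((182,313.8),.068)): print((px2w("top",*p,z)[:2]-nt)@h*1e3)
w=px2w("side",220+260/5-.5,325+187/5-.5,.031); print("watch s",(w[:2]-ns)@h*1e3,w)
# side: carriage front-left lower? back stop V
```

```text
-61.436464083806676
-61.39803997744611
-75.47676420630484
-81.02285104397471
watch s -0.7597234598307808 [0.5046 0.2828 0.031 ]
```

Call:
servo_tool:
  motion: "0 0.15 -0.02 0 0 0 0;0 0.3 -0.05 0 0 0 0;0 0.45 -0.07 0 0 0 0;0 0.6 -0.09 0 0 0 0;0 0.7 -0.11 0 0 0 0;0 0.7 -0.11 0 0 0 0"

```text
time: 29.55
ee_pos: [0.4364, 0.2911, 0.0612]
tool_rot: [[-0.988, 0.152, -0.004], [0.152, 0.988, -0.0], [0.003, -0.001, -1.0]]
ft_force: [-6.5, 1.8, 3.9]
finger_gap: 0.0002
```

```bash
python3 f.py 4 23
```

```text
t 29.75 pos [0.4364 0.2911 0.0613] s,lat mm -69.39974229964349 0.27486986192146334 gap 0.0006620664961687416
F mean [-6.0442  0.0759  4.3121] along h -5.9875773042008955 +- 0.24639708097136903
```

View pics/side23c.png

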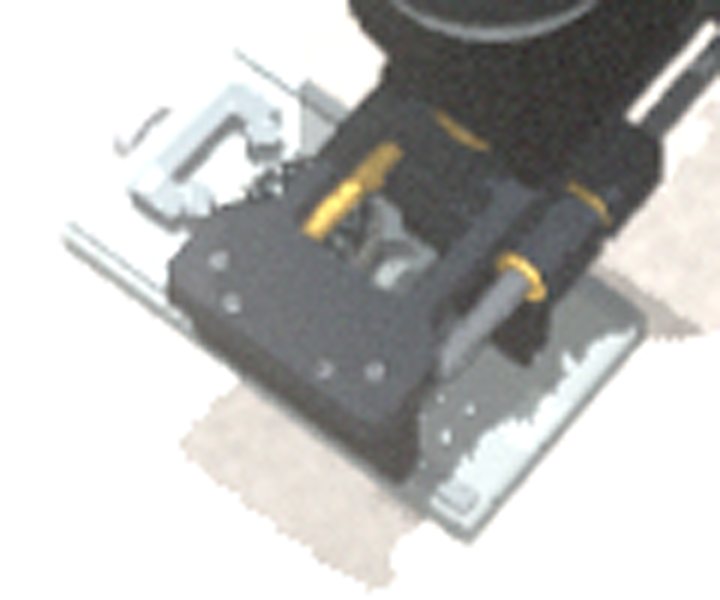

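Call:
servo_tool:
  motion: "0 0.1 -0.015 0 0 0 0;0 0.2 -0.03 0 0 0 0;0 0.3 -0.045 0 0 0 0;0 0.3 -0.045 0 0 0 0"

```text
time: 30.08
ee_pos: [0.4394, 0.2907, 0.0613]
tool_rot: [[-0.988, 0.152, -0.004], [0.152, 0.988, -0.0], [0.004, -0.001, -1.0]]
ft_force: [-6.7, 0.1, 4.4]
finger_gap: 0.0008
```

```bash
python3 f.py 3
```

```text
t 30.2333 pos [0.4393 0.2907 0.0613] s,lat mm -66.443036110542 0.26017582448212495 gap 0.0005861401851294372
F mean [-6.6805  0.3432  3.9622] along h -6.65666285958768 +- 0.38077448271068065
```

Call:
servo_tool:
  motion: "0 0.1 -0.015 0 0 0 0;0 0.2 -0.03 0 0 0 0;0 0.2 -0.03 0 0 0 0;0 0.2 -0.03 0 0 0 0"

```text
time: 30.57
ee_pos: [0.4413, 0.2904, 0.0613]
tool_rot: [[-0.988, 0.152, -0.004], [0.152, 0.988, -0.0], [0.004, -0.001, -1.0]]
ft_force: [-6.2, 0.8, 4.6]
finger_gap: 0.0005
```

```bash
python3 f.py 4 24
```

```text
t 30.7667 pos [0.4413 0.2904 0.0613] s,lat mm -64.42072302852948 0.23950457761145896 gap 0.0005717538544160358
F mean [-6.0882  0.4249  4.3822] along h -6.083252264609482 +- 0.1889964662478692
```

View pics/side24c.png

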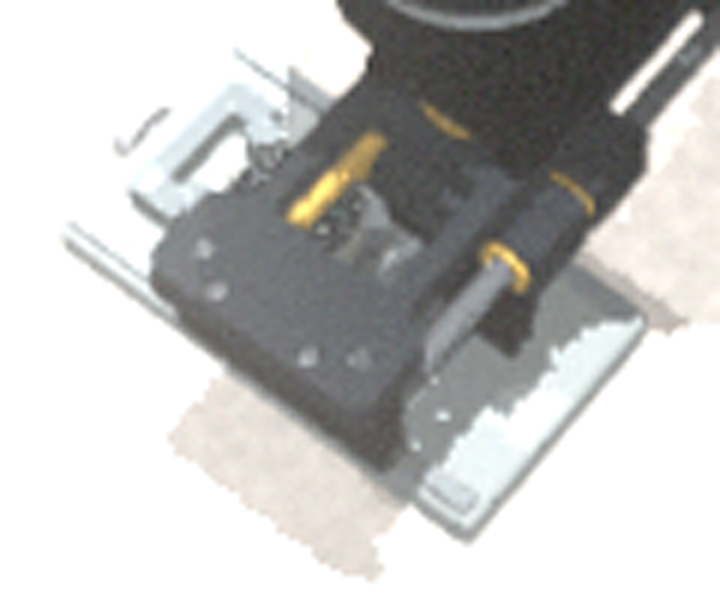

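Call:
servo_tool:
  motion: "0 0.1 -0.015 0 0 0 0;0 0.2 -0.03 0 0 0 0;0 0.2 -0.03 0 0 0 0;0 0.2 -0.03 0 0 0 0"

```text
time: 31.1
ee_pos: [0.4433, 0.2901, 0.0613]
tool_rot: [[-0.988, 0.152, -0.004], [0.152, 0.988, -0.0], [0.004, -0.001, -1.0]]
ft_force: [-6.0, 0.5, 5.4]
finger_gap: 0.0007
```

```bash
python3 f.py 3
```

```text
t 31.25 pos [0.4433 0.2901 0.0612] s,lat mm -62.43352666592412 0.2298134627070781 gap 0.0007986950940006203
F mean [-6.5339  1.0011  4.9166] along h -6.610137460540517 +- 0.0833077977813814
```

Call:
servo_tool:
  motion: "0 0.1 -0.015 0 0 0 0;0 0.2 -0.03 0 0 0 0;0 0.2 -0.03 0 0 0 0;0 0.2 -0.03 0 0 0 0"

```text
time: 31.58
ee_pos: [0.4453, 0.2897, 0.0613]
tool_rot: [[-0.988, 0.152, -0.004], [0.152, 0.988, -0.0], [0.004, -0.001, -1.0]]
ft_force: [-6.5, 0.3, 3.8]
finger_gap: 0.0003
```

```bash
python3 f.py 3 25
```

```text
t 31.7333 pos [0.4453 0.2898 0.0613] s,lat mm -60.403915312482766 0.22021138209322566 gap 0.000385608678203627
F mean [-5.6704  0.5358  4.8279] along h -5.6867570461369565 +- 0.10521369916767763
```

View pics/side25c.png

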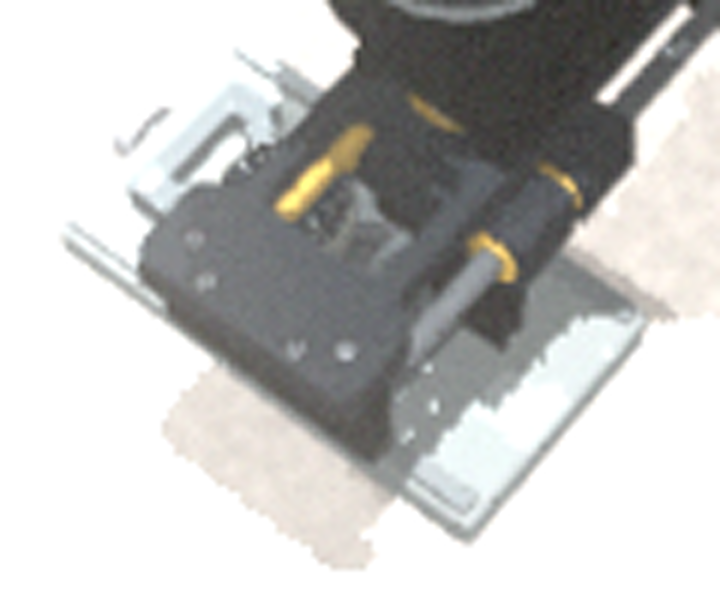

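Call:
servo_tool:
  motion: "0 0.1 -0.015 0 0 0 0;0 0.2 -0.03 0 0 0 0;0 0.2 -0.03 0 0 0 0;0 0.2 -0.03 0 0 0 0"

```text
time: 32.07
ee_pos: [0.4464, 0.2896, 0.0613]
tool_rot: [[-0.988, 0.152, -0.006], [0.152, 0.988, -0.0], [0.006, -0.001, -1.0]]
ft_force: [-10.2, 1.3, 8.0]
finger_gap: 0.0005
```

```bash
python3 f.py 3
```

```text
t 32.2167 pos [0.4464 0.2896 0.0612] s,lat mm -59.32263739626526 0.1868602499512523 gap 0.0004483056979305573
F mean [-9.9452  1.0986  6.9123] along h -9.997686065069741 +- 0.4089868464911515
```

Call:
servo_tool:
  motion: "0 0.05 -0.008 0 0 0 0;0 0.1 -0.015 0 0 0 0;0 0.1 -0.015 0 0 0 0;0 0.1 -0.015 0 0 0 0"

```text
time: 32.55
ee_pos: [0.4467, 0.2896, 0.0613]
tool_rot: [[-0.988, 0.152, -0.008], [0.152, 0.988, -0.0], [0.008, -0.001, -1.0]]
ft_force: [-12.0, 1.6, 8.7]
finger_gap: 0.0002
```

```bash
python3 f.py 8
```

```text
t 32.95 pos [0.4467 0.2895 0.0613] s,lat mm -59.03218777631158 0.21981039736940894 gap 0.00022979414909677035
F mean [-12.2282   1.1196   9.2411] along h -12.258118337068613 +- 0.22946585205982334
```

Call:
servo_tool:
  motion: "0 0.04 -0.006 0 0 0 0;0 0.07 -0.01 0 0 0 0;0 0.07 -0.01 0 0 0 0;0 0.07 -0.01 0 0 0 0"

```text
time: 33.28
ee_pos: [0.4469, 0.2895, 0.0613]
tool_rot: [[-0.988, 0.152, -0.009], [0.152, 0.988, -0.0], [0.009, -0.002, -1.0]]
ft_force: [-14.4, 1.8, 11.1]
finger_gap: 0.0004
```

```bash
python3 f.py 10
```

```text
t 33.7833 pos [0.4469 0.2895 0.0613] s,lat mm -58.817821173247545 0.23645733159659715 gap 0.0005446554833761864
F mean [-14.3092   1.2922  10.206 ] along h -14.341564739960143 +- 0.156669815307127
```

Call:
servo_tool:
  motion: "0 -0.1 0.015 0 0 0 0;0 -0.3 0.045 0 0 0 0;0 -0.6 0.09 0 0 0 0;0 -1.2 0.18 0 0 0 0;0 -2.2 0.33 0 0 0 0;0 -3.4 0.51 0 0 0 0;0 -4.5 0.67 2 0 0 0;0 -6 0.9 5 0 0 0;0 -8 1.2 9 0 0 0;0 -10 -1 12 0 0 0;0 -10 -4 14 0 0 0;0 -10 -7 16 0 0 0;0 -10 -10 16 0 0 0;0 -10 -13 16 0 0 0;0 -10 -13 16 0 0 0;0 -10 -13 16 0 0 0"

```text
time: 35.12
ee_pos: [0.35, 0.1583, 0.2212]
tool_rot: [[-0.988, 0.155, 0.001], [0.155, 0.988, 0.001], [-0.001, 0.001, -1.0]]
ft_force: [-0.7, 0.2, -0.5]
finger_gap: 0.0005
```

Run:
```python
from h import *
im=arm.read_camera("side");t=arm.read_camera("top"); s=arm.sense(); print(s["time"],s["ft_force"],s["ee_pos"],s["joint_vel"])
cv2.imwrite("pics/side30.png",im);cv2.imwrite("pics/top30.png",t)
a=cv2.resize(cv2.convertScaleAbs(im,alpha=2.4)[325:425,220:340],None,fx=5,fy=5,interpolation=cv2.INTER_CUBIC)
cv2.imwrite("pics/side30c.png",a); crop(cv2.convertScaleAbs(t,alpha=2.4),160,230,230,330,6,"pics/top30c.png")
```

```text
35.2167 [-0.2356  0.3331  0.0737] [0.35   0.1594 0.221 ] [ 1.0533  0.9896 -0.5643 -0.1308  0.0047 -0.2379]
```

View pics/side30.png

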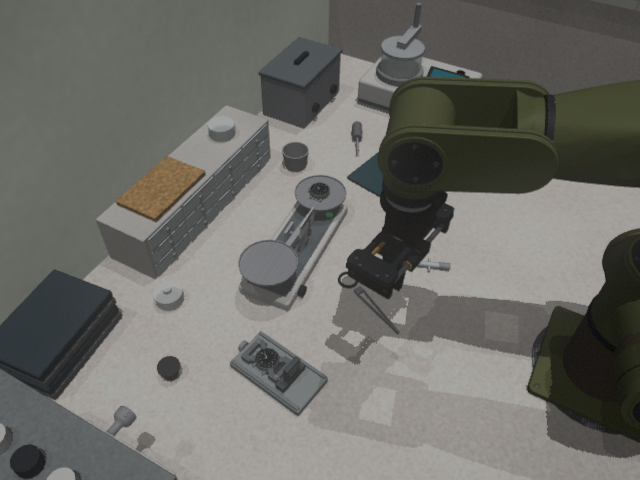

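View pics/side30c.png

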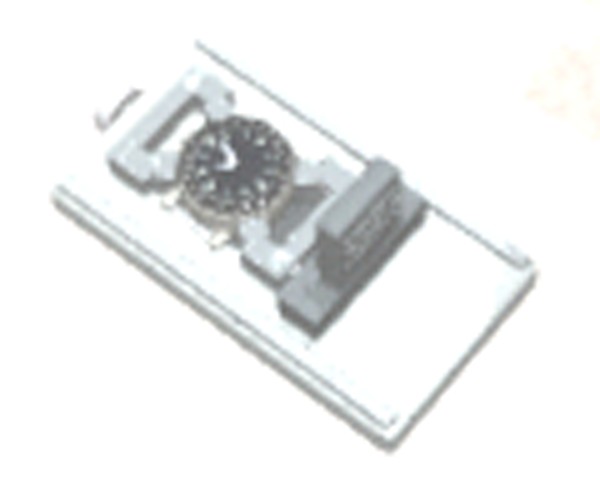

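View pics/top30c.png

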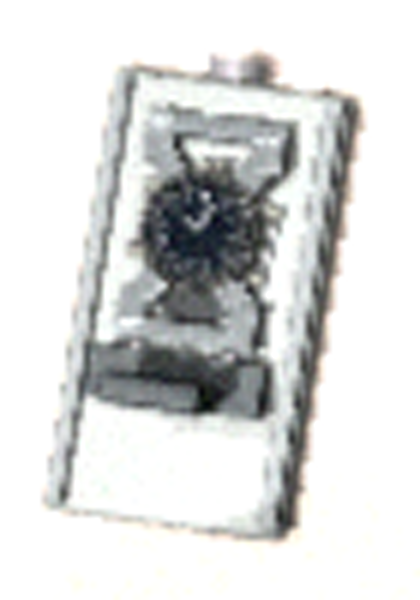

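View pics/top30.png

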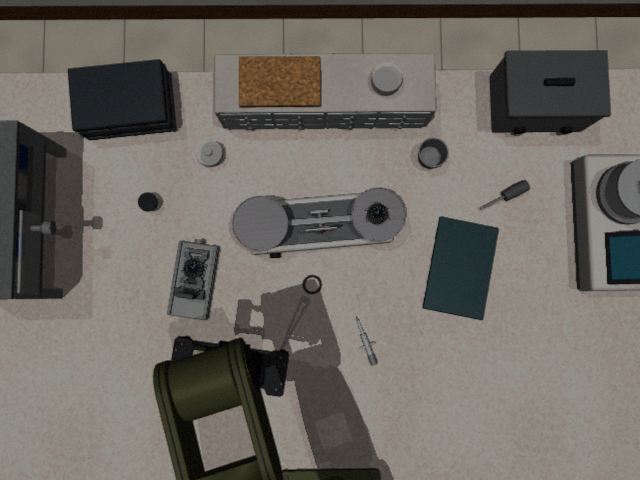

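Run:
```python
from h import *
h=np.array([np.cos(np.radians(-8.6)),np.sin(np.radians(-8.6))]);ns=np.array([.505,.2805])
P=[px2w("side",220+x/5-.4,325+y/5-.4,.068)[:2] for x,y in((402,172),(338,238))]
print([(p-ns)@h*1e3 for p in P],"expected ~ -48.8")
arm.sign_off()
```

```text
[np.float64(-50.38593029943593), np.float64(-49.186991155679436)] expected ~ -48.8
the job is handed in; nothing more can be done
```

The heavier watch is clamped face up in the holder at an estimated 8.4 N, the lighter one is on its pan, and I've handed the job in at about 35 s.

- **Weighing:** I laid the near watch on the left pan and the far one on the right pan. The beam came to rest with the left pan low and the right pan high. While I held each watch, the wrist force also read higher for the near one, about 1.26 N against 0.84 N. So the near watch is the steel one.
- **Clamping:** The steel watch lies on the nest with its crown in the notch of the back stop. I pushed the jaw up by its tab until the watch was home. The final push was 14.3 N, less about 6 N of sliding friction measured on the way in. The arm then drew back clear.
- **Last pictures:** The watch is seated between both V faces with the crown in the notch. The tab is at −49 to −50 mm, where I left it at −48.8 mm, so it stayed put to within picture accuracy. The lighter watch is on the right pan, and nothing else looks moved.

**Disagreements and snags:**
- The two cameras disagreed by 2–5 mm. I relied on the side camera because it matched the known gripper position.
- My first grip on the far watch caught its lugs at about 3 N. I reopened, went 2 mm higher and gripped it again on the bezel.
- The wrist read about 5 N on the pan when I picked the steel watch up again, and about 7 N when I set it on the nest.
- The clamp force comes from the wrist force less friction; I had no direct reading of it after release.

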